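# Charge the mill barrel with grinding balls by scoop

### The arm

A 6-joint arm with a two-finger parallel gripper is mounted at the origin on the work surface. World frame = base frame: x ahead of the robot, y to its left, z up, the work surface at z = 0. Lengths are in mm, angles in rad, forces in N, time in s.
With the tool pointing down it reaches from about 400 to 925 mm from the base axis. Payload 12.5 kg.
Tool frame: the origin (TCP) lies at the very end of the fingers, on their centre line; the grasp point (between the pads) lies behind it (env.grip_depth is the z of the grasp point in the tool frame, in mm); z points along the fingers, y is the line along which they close (so a half turn about z gives the same grasp; the last joint's range is limited). The gripper opens to 95 mm and grips with 3 to 60 N. Pads are 20 mm wide; open, the fingers measure 119 mm over their backs; the gripper's body (75 mm by 180 mm) begins 59 mm behind the grasp point.
Start: joints at [1.077, 0.491, 1.559, -0, 1.092, -0.106], TCP at [236.331, 578.614, 214.661] pointing down, gripper open.
Joint ranges: [-3.1, 3.1], [-0.84, 2.19], [0.05, 2.79], [-1.13, 4.28], [0.06, 2.93], [-2.69, 2.69]. Speed limits (rad/s): [2.22, 2.22, 2.79, 3.14, 3.14, 3.14].

### API

Orientations are given as [roll, pitch, yaw] about the fixed x, y, z axes, in that order (R = Rz(yaw) Ry(pitch) Rx(roll)).
In Python, from cell import env, optics gives the robot as it stands.
- The arm moves only by the tool step_arm, never from a script. Its argument "moves" is a list of rows, each an object of numbers: "tx", "ty", "tz": the shift along the tool's x, y, z in mm; "roll": the turn about the tool's z in rad. In form: [{"tx": .., "ty": .., "tz": .., "roll": ..}, ...]. A call has 1 to 12 rows; each row is the pose to reach, as a shift and turn from the pose commanded when the call began, along the tool's axes at that moment; what a row does not reach only later rows make up. A row lasts 1/12 s, in which the tool goes at most 41.7 mm and 7.16 degrees, less where a joint would pass 70% of its speed; a pose out of reach is approached as far as the arm can. A call with a gripper value outside its range is refused whole. "grip" is the finger opening in mm, from 0 to 95.1, set as the call begins (left out, the last holds). The fingers move at their own pace and stop on an object; the grip force is fixed at half the most. Time passes only in rows, so rows that repeat a pose let the fingers close. It gives the time, the measured TCP pose, the force, the opening and the grip force at its end, in the units of the state.
- env.state(): the state, without advancing time (a new reading comes with each control period).
- optics.read_camera(name): name is "scene" or "top" or "wrist"; returns a dict with "pixels" (400x640x3 uint8, blue, green, red), "mtx" (3x3 intrinsics, pixels), "view" (4x4, takes a point from world to camera coordinates). Camera axes: x right, y down, z forward; pixel columns grow to the right and rows downward; lengths in mm; the calibration is good to about 2 mm. A picture is of the moment at which its call begins. There is no depth.
- env.job_done(): hands the job in; it is judged then, once.
The state is a dict: "t": time; "joints": joint angles; "qvel": joint speeds; "tau": joint torques, N m; "eef_pos": TCP position; "tcp_rot": TCP orientation; "ft_force": force on the tool from outside, world axes, zero at the start; "moment": the same for the moment, N m; "opening": opening from 0.0 (shut) to 1.0 (fully open); "grip_force": force on a finger pad.
Only numpy, scipy, OpenCV 4.12 (cv2) and the standard library are available. Lean on these libraries where they do the work, as an engineer would, in place of code of your own. Each camera call takes 0.05 s, during which the arm holds its last target. There are 200 camera calls.

### The job

Take the steel scoop from the ware board, scoop grinding balls out of the blue tray and tip them into the open mill barrel, low over its mouth so that no ball drops far and chips: at least four of the six belong in the barrel, any others stay in the tray, none on the bench. Touch the balls only with the scoop, never with the gripper, and leave the barrel standing upright. Then lay the scoop back on the raised ware board, open side up with its bowl flat on the plank, without disturbing the mugs, the brush pot or the barrel's lid.

Things in the scene. Friction and masses are not known exactly. Their poses are not given: they have to be found in the camera images.
- scoop: Hand scoop, 0.25 kg, on the ware board. Flat-floored steel bowl 110 mm long (x), 100 wide (y), 2.5 sheet: back wall 48 high, sides 44 at the rear falling to 6 at the lip, front (+x) open. Origin: centre of the bowl's underside; z up. Wooden handle 22 by 22 mm rises backward at 32 degrees from the back wall's top at (-53, 0, 46) to (-159, 0, 112) mm. At the start +x is roughly the board's +x.
- scoop_grip (a point): Middle of the scoop's handle, 110 mm behind the scoop's origin and 82 mm above its underside; grip it here across y (22 mm wide).
- scoop_lip (a point): Middle of the scoop's front edge, at its underside, 55 mm in front of the scoop's origin.
- tray: Blue plastic tray, fixed. Flat floor 270 mm (x) by 114 (y), 4 mm above the bench; upright sides up to 54 mm above the bench; both ends lean outward, rising 55 degrees from level from the floor's ends (x = -135, +135 mm) to 54 mm high; rim 360 by 142 mm. Origin: centre of its underside. At the start the balls lie in the +x half, the -x half is empty.
- tray_floor_end (a point): Middle of the line where the flat tray floor meets the +x end slope, 135 mm along +x from the tray's centre, 4 mm above the bench.
- ball1_center (a point): Centre of white porcelain grinding ball 1, 30 mm diameter, 34 g. It rolls on slopes of more than about 8 degrees.
- ball2_center (a point): Centre of white porcelain grinding ball 2, 30 mm diameter, 34 g. It rolls on slopes of more than about 8 degrees.
- ball3_center (a point): Centre of white porcelain grinding ball 3, 30 mm diameter, 34 g. It rolls on slopes of more than about 8 degrees.
- ball4_center (a point): Centre of white porcelain grinding ball 4, 30 mm diameter, 34 g. It rolls on slopes of more than about 8 degrees.
- ball5_center (a point): Centre of white porcelain grinding ball 5, 30 mm diameter, 34 g. It rolls on slopes of more than about 8 degrees.
- ball6_center (a point): Centre of white porcelain grinding ball 6, 30 mm diameter, 34 g. It rolls on slopes of more than about 8 degrees.
- barrel: Black rubber mill barrel, an open round drum standing on the bench, 0.8 kg, loose: 160 mm outside diameter, 120 mm tall, wall 6 mm, mouth 148 mm inside diameter, inner floor 8 mm up. Origin: centre of its underside; z up.
- barrel_mouth (a point): Centre of the barrel's mouth, at rim height, 120 mm above the bench.
- ware_board: Raised dark wooden plank on two pale softwood blocks, fixed to the bench: 420 mm long (x), 120 mm wide (y), its top face 65 mm above the bench. Origin: on the bench under its centre; z up.
- mug_a: Brown mug, 80 mm diameter, 85 mm tall, handle at its +y, standing on the ware board near its +x end. Bystander. Origin: centre of its underside.
- mug_b: Brown mug like the other, standing on the bench. Bystander. Origin: centre of its underside.
- barrel_lid: Steel lid of the barrel, 156 mm disc with a small knob, 30 mm high, lying on the bench. Bystander. Origin: centre of its underside.
- brush_pot: Blue pot with three brushes, 72 mm diameter, 180 mm tall with the brushes. Bystander. Origin: centre of its underside.

How it is judged (in metres and radians):
On the way, in this order (a step that is already met when the one before it is completed fails the run):
1. the scoop, lifted clear of the tray, carries at least one ball (height (world z) of scoop above 0.06 m and ((x of ball1_center in the frame of scoop between -0.055 and 0.055 m and y of ball1_center in the frame of scoop between -0.05 and 0.05 m and z of ball1_center in the frame of scoop between 0.008 and 0.06 m) or (x of ball2_center in the frame of scoop between -0.055 and 0.055 m and y of ball2_center in the frame of scoop between -0.05 and 0.05 m and z of ball2_center in the frame of scoop between 0.008 and 0.06 m) or (x of ball3_center in the frame of scoop between -0.055 and 0.055 m and y of ball3_center in the frame of scoop between -0.05 and 0.05 m and z of ball3_center in the frame of scoop between 0.008 and 0.06 m) or (x of ball4_center in the frame of scoop between -0.055 and 0.055 m and y of ball4_center in the frame of scoop between -0.05 and 0.05 m and z of ball4_center in the frame of scoop between 0.008 and 0.06 m) or (x of ball5_center in the frame of scoop between -0.055 and 0.055 m and y of ball5_center in the frame of scoop between -0.05 and 0.05 m and z of ball5_center in the frame of scoop between 0.008 and 0.06 m) or (x of ball6_center in the frame of scoop between -0.055 and 0.055 m and y of ball6_center in the frame of scoop between -0.05 and 0.05 m and z of ball6_center in the frame of scoop between 0.008 and 0.06 m))), for 0.2 s.
2. at least four balls are in the barrel (((horizontal distance between ball1_center and barrel below 0.074 m and z of ball1_center in the frame of barrel between 0 and 0.115 m) or (horizontal distance between ball2_center and barrel below 0.074 m and z of ball2_center in the frame of barrel between 0 and 0.115 m) or (horizontal distance between ball3_center and barrel below 0.074 m and z of ball3_center in the frame of barrel between 0 and 0.115 m)) and ((horizontal distance between ball1_center and barrel below 0.074 m and z of ball1_center in the frame of barrel between 0 and 0.115 m) or (horizontal distance between ball2_center and barrel below 0.074 m and z of ball2_center in the frame of barrel between 0 and 0.115 m) or (horizontal distance between ball4_center and barrel below 0.074 m and z of ball4_center in the frame of barrel between 0 and 0.115 m)) and ((horizontal distance between ball1_center and barrel below 0.074 m and z of ball1_center in the frame of barrel between 0 and 0.115 m) or (horizontal distance between ball2_center and barrel below 0.074 m and z of ball2_center in the frame of barrel between 0 and 0.115 m) or (horizontal distance between ball5_center and barrel below 0.074 m and z of ball5_center in the frame of barrel between 0 and 0.115 m)) and ((horizontal distance between ball1_center and barrel below 0.074 m and z of ball1_center in the frame of barrel between 0 and 0.115 m) or (horizontal distance between ball2_center and barrel below 0.074 m and z of ball2_center in the frame of barrel between 0 and 0.115 m) or (horizontal distance between ball6_center and barrel below 0.074 m and z of ball6_center in the frame of barrel between 0 and 0.115 m)) and ((horizontal distance between ball1_center and barrel below 0.074 m and z of ball1_center in the frame of barrel between 0 and 0.115 m) or (horizontal distance between ball3_center and barrel below 0.074 m and z of ball3_center in the frame of barrel between 0 and 0.115 m) or (horizontal distance between ball4_center and barrel below 0.074 m and z of ball4_center in the frame of barrel between 0 and 0.115 m)) and ((horizontal distance between ball1_center and barrel below 0.074 m and z of ball1_center in the frame of barrel between 0 and 0.115 m) or (horizontal distance between ball3_center and barrel below 0.074 m and z of ball3_center in the frame of barrel between 0 and 0.115 m) or (horizontal distance between ball5_center and barrel below 0.074 m and z of ball5_center in the frame of barrel between 0 and 0.115 m)) and ((horizontal distance between ball1_center and barrel below 0.074 m and z of ball1_center in the frame of barrel between 0 and 0.115 m) or (horizontal distance between ball3_center and barrel below 0.074 m and z of ball3_center in the frame of barrel between 0 and 0.115 m) or (horizontal distance between ball6_center and barrel below 0.074 m and z of ball6_center in the frame of barrel between 0 and 0.115 m)) and ((horizontal distance between ball1_center and barrel below 0.074 m and z of ball1_center in the frame of barrel between 0 and 0.115 m) or (horizontal distance between ball4_center and barrel below 0.074 m and z of ball4_center in the frame of barrel between 0 and 0.115 m) or (horizontal distance between ball5_center and barrel below 0.074 m and z of ball5_center in the frame of barrel between 0 and 0.115 m)) and ((horizontal distance between ball1_center and barrel below 0.074 m and z of ball1_center in the frame of barrel between 0 and 0.115 m) or (horizontal distance between ball4_center and barrel below 0.074 m and z of ball4_center in the frame of barrel between 0 and 0.115 m) or (horizontal distance between ball6_center and barrel below 0.074 m and z of ball6_center in the frame of barrel between 0 and 0.115 m)) and ((horizontal distance between ball1_center and barrel below 0.074 m and z of ball1_center in the frame of barrel between 0 and 0.115 m) or (horizontal distance between ball5_center and barrel below 0.074 m and z of ball5_center in the frame of barrel between 0 and 0.115 m) or (horizontal distance between ball6_center and barrel below 0.074 m and z of ball6_center in the frame of barrel between 0 and 0.115 m)) and ((horizontal distance between ball2_center and barrel below 0.074 m and z of ball2_center in the frame of barrel between 0 and 0.115 m) or (horizontal distance between ball3_center and barrel below 0.074 m and z of ball3_center in the frame of barrel between 0 and 0.115 m) or (horizontal distance between ball4_center and barrel below 0.074 m and z of ball4_center in the frame of barrel between 0 and 0.115 m)) and ((horizontal distance between ball2_center and barrel below 0.074 m and z of ball2_center in the frame of barrel between 0 and 0.115 m) or (horizontal distance between ball3_center and barrel below 0.074 m and z of ball3_center in the frame of barrel between 0 and 0.115 m) or (horizontal distance between ball5_center and barrel below 0.074 m and z of ball5_center in the frame of barrel between 0 and 0.115 m)) and ((horizontal distance between ball2_center and barrel below 0.074 m and z of ball2_center in the frame of barrel between 0 and 0.115 m) or (horizontal distance between ball3_center and barrel below 0.074 m and z of ball3_center in the frame of barrel between 0 and 0.115 m) or (horizontal distance between ball6_center and barrel below 0.074 m and z of ball6_center in the frame of barrel between 0 and 0.115 m)) and ((horizontal distance between ball2_center and barrel below 0.074 m and z of ball2_center in the frame of barrel between 0 and 0.115 m) or (horizontal distance between ball4_center and barrel below 0.074 m and z of ball4_center in the frame of barrel between 0 and 0.115 m) or (horizontal distance between ball5_center and barrel below 0.074 m and z of ball5_center in the frame of barrel between 0 and 0.115 m)) and ((horizontal distance between ball2_center and barrel below 0.074 m and z of ball2_center in the frame of barrel between 0 and 0.115 m) or (horizontal distance between ball4_center and barrel below 0.074 m and z of ball4_center in the frame of barrel between 0 and 0.115 m) or (horizontal distance between ball6_center and barrel below 0.074 m and z of ball6_center in the frame of barrel between 0 and 0.115 m)) and ((horizontal distance between ball2_center and barrel below 0.074 m and z of ball2_center in the frame of barrel between 0 and 0.115 m) or (horizontal distance between ball5_center and barrel below 0.074 m and z of ball5_center in the frame of barrel between 0 and 0.115 m) or (horizontal distance between ball6_center and barrel below 0.074 m and z of ball6_center in the frame of barrel between 0 and 0.115 m)) and ((horizontal distance between ball3_center and barrel below 0.074 m and z of ball3_center in the frame of barrel between 0 and 0.115 m) or (horizontal distance between ball4_center and barrel below 0.074 m and z of ball4_center in the frame of barrel between 0 and 0.115 m) or (horizontal distance between ball5_center and barrel below 0.074 m and z of ball5_center in the frame of barrel between 0 and 0.115 m)) and ((horizontal distance between ball3_center and barrel below 0.074 m and z of ball3_center in the frame of barrel between 0 and 0.115 m) or (horizontal distance between ball4_center and barrel below 0.074 m and z of ball4_center in the frame of barrel between 0 and 0.115 m) or (horizontal distance between ball6_center and barrel below 0.074 m and z of ball6_center in the frame of barrel between 0 and 0.115 m)) and ((horizontal distance between ball3_center and barrel below 0.074 m and z of ball3_center in the frame of barrel between 0 and 0.115 m) or (horizontal distance between ball5_center and barrel below 0.074 m and z of ball5_center in the frame of barrel between 0 and 0.115 m) or (horizontal distance between ball6_center and barrel below 0.074 m and z of ball6_center in the frame of barrel between 0 and 0.115 m)) and ((horizontal distance between ball4_center and barrel below 0.074 m and z of ball4_center in the frame of barrel between 0 and 0.115 m) or (horizontal distance between ball5_center and barrel below 0.074 m and z of ball5_center in the frame of barrel between 0 and 0.115 m) or (horizontal distance between ball6_center and barrel below 0.074 m and z of ball6_center in the frame of barrel between 0 and 0.115 m))), for 0.2 s.
At the end, for the whole second after the job is handed in: At least four balls inside the barrel, the others inside the tray, all at rest; barrel upright on the bench (0.08 rad); scoop released, at rest, level (0.10 rad), open side up on the plank (underside within 8 mm), bowl centre within 45 mm of its centre line and 165 mm of its middle (all of step 2 and ((horizontal distance between ball1_center and barrel below 0.074 m and z of ball1_center in the frame of barrel between 0 and 0.115 m) or (x of ball1_center in the frame of tray between -0.165 and 0.165 m and y of ball1_center in the frame of tray between -0.058 and 0.058 m and height (world z) of ball1_center below 0.07 m)) and ((horizontal distance between ball2_center and barrel below 0.074 m and z of ball2_center in the frame of barrel between 0 and 0.115 m) or (x of ball2_center in the frame of tray between -0.165 and 0.165 m and y of ball2_center in the frame of tray between -0.058 and 0.058 m and height (world z) of ball2_center below 0.07 m)) and ((horizontal distance between ball3_center and barrel below 0.074 m and z of ball3_center in the frame of barrel between 0 and 0.115 m) or (x of ball3_center in the frame of tray between -0.165 and 0.165 m and y of ball3_center in the frame of tray between -0.058 and 0.058 m and height (world z) of ball3_center below 0.07 m)) and ((horizontal distance between ball4_center and barrel below 0.074 m and z of ball4_center in the frame of barrel between 0 and 0.115 m) or (x of ball4_center in the frame of tray between -0.165 and 0.165 m and y of ball4_center in the frame of tray between -0.058 and 0.058 m and height (world z) of ball4_center below 0.07 m)) and ((horizontal distance between ball5_center and barrel below 0.074 m and z of ball5_center in the frame of barrel between 0 and 0.115 m) or (x of ball5_center in the frame of tray between -0.165 and 0.165 m and y of ball5_center in the frame of tray between -0.058 and 0.058 m and height (world z) of ball5_center below 0.07 m)) and ((horizontal distance between ball6_center and barrel below 0.074 m and z of ball6_center in the frame of barrel between 0 and 0.115 m) or (x of ball6_center in the frame of tray between -0.165 and 0.165 m and y of ball6_center in the frame of tray between -0.058 and 0.058 m and height (world z) of ball6_center below 0.07 m)) and linear speed of each of ball1, ball2, ball3, ball4, ball5, ball6 below 0.05 m/s and angle between barrel's own z axis and vertical below 0.08 rad and height (world z) of barrel below 0.012 m and linear speed of each of barrel, scoop below 0.03 m/s and x of scoop in the frame of ware_board between -0.165 and 0.165 m and y of scoop in the frame of ware_board between -0.045 and 0.045 m and z of scoop in the frame of ware_board between 0.058 and 0.073 m and angle between scoop's own z axis and vertical below 0.1 rad); the robot touches nothing.
It fails at once if the gripper or arm touches a ball (contact force between any of the fingers, the arm and ball1 above 0.3 N or contact force between any of the fingers, the arm and ball2 above 0.3 N or contact force between any of the fingers, the arm and ball3 above 0.3 N or contact force between any of the fingers, the arm and ball4 above 0.3 N or contact force between any of the fingers, the arm and ball5 above 0.3 N or contact force between any of the fingers, the arm and ball6 above 0.3 N).
It fails at once if a ball falls from too high (moves faster than 2.4 m/s, a drop of about 290 mm) (linear speed of any of ball1, ball2, ball3, ball4, ball5, ball6 above 2.4 m/s).
It fails at once if a mug, the brush pot or the lid is shifted by more than 25 mm or tipped (distance of any of mug_a, mug_b, barrel_lid, brush_pot from where it was at the start of the episode above 0.025 m or angle between any of mug_a, mug_b, barrel_lid, brush_pot's own z axis and vertical above 0.3 rad).
It also fails if it takes over 72 s, if anything falls off the work surface, if the arm or the gripper's body presses on something with over 40 N, if the wrist force passes 120 N, or if a joint passes its speed limit or range.

## Working session

There is one attempt and no reset: what is moved stays moved. The work goes in short steps, Python scripts to look and compute and a tool call to move; the robot and the scene stay as the last step left them, time stands still between calls to the robot, and variables do not carry over. Pictures are saved under pics/ and viewed, at most 10 in all, crops included, and the job is handed in when it is done.

Besides the shell and the picture viewer there is one more tool, called after "Request:" by a JSON object that holds its "name" and its "arguments". step_arm: Moves the arm, as the interface text tells. Its arguments: {"type":"object","properties":{"moves":{"type":"array"},"grip":{"type":"number"}},"required":["moves"]}

```bash
mkdir -p pics; ls; python3 - <<'E'
from cell import env, optics
import cv2,json,numpy as np
print(env.state(), env.grip_depth)
for n in ["scene","top","wrist"]:
    r=optics.read_camera(n); cv2.imwrite(f"pics/{n}0.png",r["pixels"]); 
    print(n,np.round(r["mtx"],1).tolist(),np.round(r["view"],4).tolist())
E
```

```text
pics
{'t': 0.0, 'joints': array([ 1.07741100e+00,  4.91576626e-01,  1.55949517e+00,  9.21870331e-06,
        1.09166445e+00, -1.05580096e-01]), 'qvel': array([ 0.001246  , -0.00060489, -0.00107673,  0.00058749,  0.000876  ,
        0.00054189]), 'tau': array([-1.90849998e-03, -6.12639213e+01, -2.58175832e+01,  6.91884826e-02,
        4.82149317e-02, -1.60582217e-04]), 'eef_pos': array([236.19161373, 578.37513354, 214.03539648]), 'tcp_rot': array([-3.14045629e+00, -1.28646608e-04,  2.75378309e+00]), 'ft_force': array([0.16171692, 0.07332833, 0.98301463]), 'moment': array([-0.00816813,  0.00586272, -0.00624218]), 'grip_force': 0.0, 'opening': 1.000937426106204} -18.8
scene [[455.4, 0.0, 318.9], [0.0, 455.4, 196.6], [0.0, 0.0, 1.0]] [[-0.297, 0.9547, -0.017, 224.2382], [0.5201, 0.1468, -0.8414, -180.6309], [-0.8008, -0.2587, -0.5401, 1792.0076], [0.0, 0.0, 0.0, 1.0]]
top [[368.6, 0.0, 319.7], [0.0, 368.6, 195.4], [0.0, 0.0, 1.0]] [[0.0477, -0.9989, -0.0014, -98.739], [-0.9784, -0.0465, -0.2015, 554.523], [0.2012, 0.0109, -0.9795, 898.8961], [0.0, 0.0, 0.0, 1.0]]
wrist [[317.7, 0.0, 315.1], [0.0, 317.7, 200.4], [0.0, 0.0, 1.0]] [[0.3782, 0.9257, -0.0011, -623.9655], [0.8985, -0.3668, 0.2412, -25.8859], [0.2228, -0.0922, -0.9705, 390.255], [0.0, 0.0, 0.0, 1.0]]
```

View pics/top0.png

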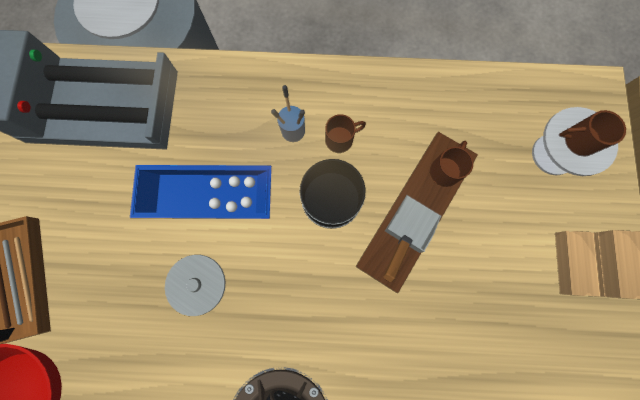

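View pics/scene0.png

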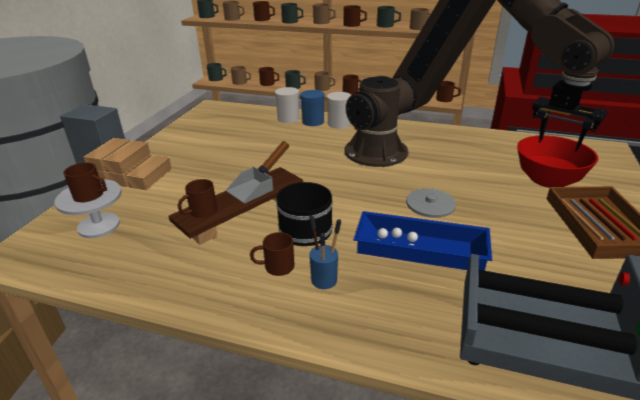

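The top view shows the scoop on the board at about (413,222) px with its handle running to (393,278). The balls are at x 213–250, y 182–207, the tray corners at (131–271, 166–218), and the barrel mouth at (333,190). I'll enlarge it to read exact pixels.

```bash
cat > h.py <<'E'
from cell import env, optics
import cv2, numpy as np
def ray(cam,uv,z):
    "world point at height z on pixel uv"
    V=cam["view"]; R,t=V[:3,:3],V[:3,3]
    d=R.T@np.linalg.inv(cam["mtx"])@np.array([*uv,1.]); c=-R.T@t
    return c+d*(z-c[2])/d[2]
def proj(cam,P):
    V=np.asarray(cam["view"]); p=(V[:3,:3]@np.asarray(P,float).T).T+V[:3,3]
    q=(cam["mtx"]@p.T).T; return q[:,:2]/q[:,2:]
def crop(cam,x0,y0,x1,y1,s,name,grid=20):
    im=cv2.resize(cam["pixels"][y0:y1,x0:x1],None,fx=s,fy=s,interpolation=cv2.INTER_CUBIC)
    for x in range(-(-x0//grid)*grid,x1,grid): 
        cv2.line(im,(int((x-x0)*s),0),(int((x-x0)*s),6),(0,0,255),1); cv2.putText(im,str(x),(int((x-x0)*s),16),0,.35,(0,0,255))
    for y in range(-(-y0//grid)*grid,y1,grid): 
        cv2.line(im,(0,int((y-y0)*s)),(6,int((y-y0)*s)),(0,0,255),1); cv2.putText(im,str(y),(8,int((y-y0)*s)+4),0,.35,(0,0,255))
    cv2.imwrite(name,im)
E
python3 - <<'E'
from h import *
c=optics.read_camera("top")
crop(c,290,120,490,300,3.3,"pics/t1.png"); crop(c,122,140,382,240,3,"pics/t2.png")
E
```

```text
(no output)
```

View pics/t1.png

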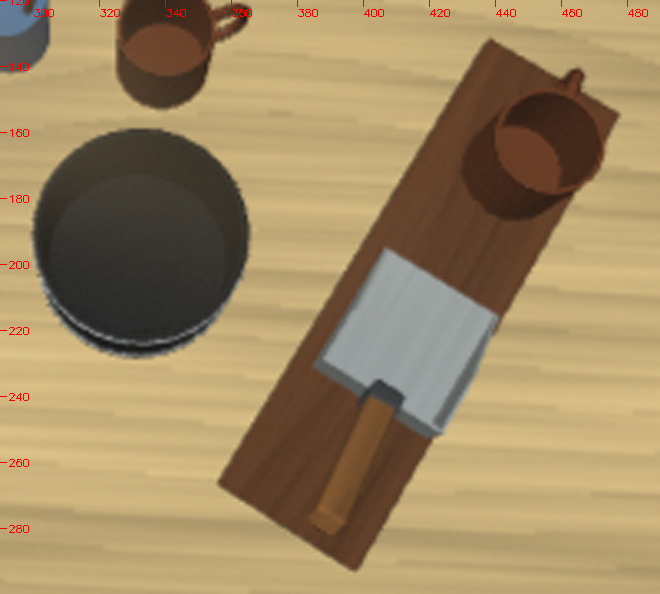

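View pics/t2.png

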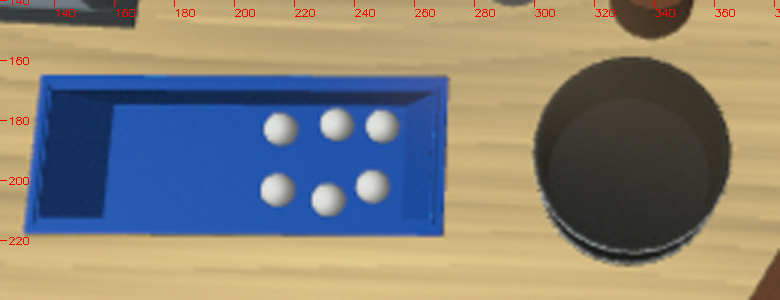

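The crops show:
- **Scoop:** lip corners at (406.7,195.2) and (440.9,216.1), back top corners at (385.8,230.3) and (423.3,251.8).
- **Barrel:** rim spans columns 300–365.5, with its top at row 158.5.
- **Tray:** rim corners at (135.7,165.3), (271.3,165.3), (269.7,218.7) and (130.3,218).
- **Balls:** all six lie in the right part of the tray.

```bash
python3 - <<'E'
from h import *
from scipy.optimize import least_squares as ls
c=optics.read_camera("top")
def fit(M,px,z0,g):
    M=np.array(M,float); px=np.array(px)
    def W(p): 
        C,S=np.cos(p[2]),np.sin(p[2]); return np.c_[p[0]+C*M[:,0]-S*M[:,1],p[1]+S*M[:,0]+C*M[:,1],M[:,2]+z0]
    r=ls(lambda p:(proj(c,W(p))-px).ravel(),g,x_scale=[100,100,1]); print(np.round(r.x,3),"res px",np.round(r.fun,1)); return r.x
print("board",end=" "); b=fit([[210,60,65],[210,-60,65],[-210,60,65],[-210,-60,65]],[(438.2,131.5),(477.9,154.2),(356.1,266.7),(398.2,293.3)],0,[500,-300,-.5])
print("scoop",end=" "); s=fit([[55,50,4],[55,-50,4],[-55,50,46],[-55,-50,46],[-159,0,112]],[(406.7,195.2),(440.9,216.1),(385.8,230.3),(423.3,251.8),(389,278.5)],65,[500,-300,-.5])
print("tray",end=" "); t=fit([[-180,71,54],[180,71,54],[180,-71,54],[-180,-71,54]],[(135.7,165.3),(271.3,165.3),(269.7,218.7),(130.3,218)],0,[500,200,-1.57])
a=np.linspace(0,6.28,400)
def cir(p): q=proj(c,np.c_[p[0]+80*np.cos(a),p[1]+80*np.sin(a),0*a+120]); return np.array([q[:,0].min()-300,q[:,0].max()-365.5,q[:,1].min()-158.5])
r=ls(cir,[500,0],x_scale=[100,100]); print("barrel",r.x,r.fun)
R=lambda y:np.array([[np.cos(y),-np.sin(y)],[np.sin(y),np.cos(y)]])
for uv in [(215.3,183),(234.3,181.3),(249.3,182),(214.3,203.3),(231.3,206.7),(246.3,202)]:
    P=ray(c,uv,19)[:2]; print("ball in tray",np.round(R(t[2]).T@(P-t[:2]),0))
print("scoop in board",R(b[2]).T@(s[:2]-b[:2]),"grip",s[:2]+R(s[2])@[-110,0])
print("barrel in tray",R(t[2]).T@(r.x-t[:2]), env.state()["t"])
E
```

```text
board [ 5.34122e+02 -3.26668e+02 -5.19000e-01] res px [-0.2 -0.4  0.3  0.  -0.1 -0.  -0.1  0.3]
scoop [ 494.619 -308.984   -0.52 ] res px [-0.6 -0.1 -0.4 -0.2  1.4 -0.8  0.4  0.4 -0.8  0.6]
tray [554.998 235.19   -1.526] res px [-0.2 -0.3  0.3  0.   0.3 -0.1 -0.5  0.3]
barrel [ 559.83284652 -103.88872993] [-0.28585335  0.28569066 -0.01095391]
ball in tray [24. 31.]
ball in tray [75. 36.]
ball in tray [116.  34.]
ball in tray [ 24. -25.]
ball in tray [ 70. -34.]
ball in tray [110. -21.]
scoop in board [-43.07401352  -4.22583285] grip [ 399.17188671 -254.30368191]
barrel in tray [338.95407227 -10.40045353] 0.25
```

```bash
cat >> h.py <<'E'
from scipy.spatial.transform import Rotation as Ro
TR=np.array([554.998,235.19,-1.526]); BD=np.array([534.12,-326.67,-.519]); BA=np.array([559.8,-103.9])
def fr(F,x,y):  # planar frame -> world
    C,S=np.cos(F[2]),np.sin(F[2]); return F[0]+C*x-S*y, F[1]+S*x+C*y
def go(x,y,z,yaw,pose=None):
    "tool shift/turn from pose (x,y,z,yaw; default measured) to the goal; yaw of tool x"
    s=env.state(); p,w=(s["eef_pos"],s["tcp_rot"][2]) if pose is None else (np.array(pose[:3]),pose[3])
    R=Ro.from_euler("xyz",[np.pi,0,w]).as_matrix(); d=R.T@(np.array([x,y,z])-p)
    print("tx %.1f ty %.1f tz %.1f roll %.3f"%(*d,(w-yaw+np.pi)%(2*np.pi)-np.pi),"dist %.0f"%np.linalg.norm(d))
E
python3 - <<'E'
from h import *
a=(480,100,235,2.70); b=(399.2,-254.3,235,2.622)
go(*a,pose=(236.33,578.61,214.66,2.7538)); go(*b,pose=a); go(399.2,-254.3,128,2.622,pose=b)
E
```

```text
tx -406.6 ty -350.9 tz -20.3 roll 0.054 dist 537
tx -78.4 ty -354.8 tz -0.0 roll 0.078 dist 363
tx -0.0 ty -0.0 tz 107.0 roll 0.000 dist 107
```

Request:
{"name": "step_arm", "arguments": {"moves": [{"tx": -407,"ty": -351,"tz": -20,"roll": 0.054},{"tx": -407,"ty": -351,"tz": -20,"roll": 0.054},{"tx": -407,"ty": -351,"tz": -20,"roll": 0.054},{"tx": -407,"ty": -351,"tz": -20,"roll": 0.054},{"tx": -407,"ty": -351,"tz": -20,"roll": 0.054},{"tx": -407,"ty": -351,"tz": -20,"roll": 0.054},{"tx": -407,"ty": -351,"tz": -20,"roll": 0.054},{"tx": -407,"ty": -351,"tz": -20,"roll": 0.054},{"tx": -407,"ty": -351,"tz": -20,"roll": 0.054},{"tx": -407,"ty": -351,"tz": -20,"roll": 0.054},{"tx": -407,"ty": -351,"tz": -20,"roll": 0.054},{"tx": -407,"ty": -351,"tz": -20,"roll": 0.054}]}}

```text
t: 1.25
eef_pos: [463.7, 131.4, 233.5]
tcp_rot: [3.141, 0.0, 2.7]
ft_force: [0.2, -0.1, -1.0]
opening: 0.999
grip_force: 0.0
```

```bash
python3 - <<'E'
from h import *
s=env.state(); print(s["eef_pos"],s["tcp_rot"]); go(399.2,-254.3,235,2.622)
E
```

```text
[463.69789488 131.44761913 233.49450366] [3.14127933e+00 2.99373706e-04 2.69983067e+00]
tx -106.6 ty -376.3 tz -1.5 roll 0.078 dist 391
```

Request:
{"name": "step_arm", "arguments": {"moves": [{"tx": -107,"ty": -376,"tz": -1,"roll": 0.078},{"tx": -107,"ty": -376,"tz": -1,"roll": 0.078},{"tx": -107,"ty": -376,"tz": -1,"roll": 0.078},{"tx": -107,"ty": -376,"tz": -1,"roll": 0.078},{"tx": -107,"ty": -376,"tz": -1,"roll": 0.078},{"tx": -107,"ty": -376,"tz": -1,"roll": 0.078},{"tx": -107,"ty": -376,"tz": -1,"roll": 0.078},{"tx": -107,"ty": -376,"tz": -1,"roll": 0.078},{"tx": -107,"ty": -376,"tz": -1,"roll": 0.078},{"tx": -107,"ty": -376,"tz": -1,"roll": 0.078},{"tx": -107,"ty": -376,"tz": -1,"roll": 0.078},{"tx": -107,"ty": -376,"tz": -1,"roll": 0.078}]}}

```text
t: 2.25
eef_pos: [398.8, -252.6, 233.9]
tcp_rot: [3.141, -0.001, 2.62]
ft_force: [-0.0, 0.0, 0.0]
opening: 0.999
grip_force: 0.0
```

```bash
python3 - <<'E'
from h import *
go(399.2,-254.3,128,2.622)
c=optics.read_camera("wrist"); cv2.imwrite("pics/w1.png",c["pixels"])
b=fr(BD,-43.1,-4.2)+(-.52,)
for q in [(-110,0,147),(-110,11,151),(-159,0,177),(55,50,69)]: print(q,proj(c,[[*fr(b,*q[:2]),q[2]]]))
E
```

```text
tx -1.2 ty -1.3 tz 105.9 roll -0.002 dist 106
(-110, 0, 147) [[314.43636412 207.49808603]]
(-110, 11, 151) [[327.74091166 208.74006809]]
(-159, 0, 177) [[314.19565937 151.94423993]]
(55, 50, 69) [[356.48945551 322.9171133 ]]
```

View pics/w1.png

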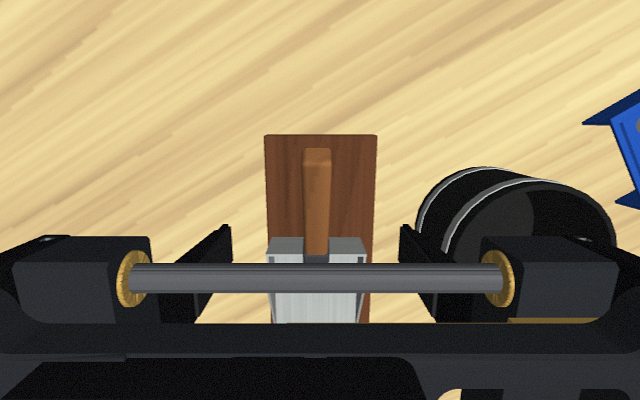

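The handle is at column 317, centred between the fingers at 231 and 400. I'll descend and grip.

Request:
{"name": "step_arm", "arguments": {"moves": [{"tx": -1,"ty": 0,"tz": 35,"roll": 0},{"tx": -1,"ty": 0,"tz": 70,"roll": 0},{"tx": -1,"ty": 0,"tz": 95,"roll": 0},{"tx": -1,"ty": 0,"tz": 106,"roll": 0},{"tx": -1,"ty": 0,"tz": 106,"roll": 0}]}}

```text
t: 2.72
eef_pos: [399.5, -250.6, 126.2]
tcp_rot: [3.141, -0.004, 2.624]
ft_force: [0.2, 0.1, 0.0]
opening: 1.001
grip_force: 0.0
```

Request:
{"name": "step_arm", "arguments": {"moves": [{"tx": 0,"ty": 0,"tz": 0,"roll": 0},{"tx": 0,"ty": 0,"tz": 0,"roll": 0},{"tx": 0,"ty": 0,"tz": 0,"roll": 0},{"tx": 0,"ty": 0,"tz": 0,"roll": 0},{"tx": 0,"ty": 0,"tz": 0,"roll": 0},{"tx": 0,"ty": 0,"tz": 0,"roll": 0}], "grip": 0}}

```text
t: 3.22
eef_pos: [400.1, -252.8, 128.7]
tcp_rot: [-3.142, 0.001, 2.622]
ft_force: [-0.3, 0.3, 0.4]
opening: 0.633
grip_force: 0.0
```

Request:
{"name": "step_arm", "arguments": {"moves": [{"tx": 0,"ty": 0,"tz": 0,"roll": 0},{"tx": 0,"ty": 0,"tz": 0,"roll": 0},{"tx": 0,"ty": 0,"tz": 0,"roll": 0},{"tx": 0,"ty": 0,"tz": 0,"roll": 0},{"tx": 0,"ty": 0,"tz": 0,"roll": 0},{"tx": 0,"ty": 0,"tz": 0,"roll": 0},{"tx": 0,"ty": 0,"tz": 0,"roll": 0},{"tx": 0,"ty": 0,"tz": 0,"roll": 0},{"tx": 0,"ty": 0,"tz": 0,"roll": 0}]}}

```text
t: 3.97
eef_pos: [400.0, -252.7, 128.2]
tcp_rot: [3.142, -0.0, 2.622]
ft_force: [-0.1, -0.5, -1.0]
opening: 0.229
grip_force: 30.0
```

Request:
{"name": "step_arm", "arguments": {"moves": [{"tx": 0,"ty": 0,"tz": -10,"roll": 0},{"tx": 0,"ty": 0,"tz": -40,"roll": 0},{"tx": 0,"ty": 0,"tz": -70,"roll": 0},{"tx": 0,"ty": 0,"tz": -90,"roll": 0},{"tx": 0,"ty": 0,"tz": -100,"roll": 0},{"tx": 0,"ty": 0,"tz": -100,"roll": 0}]}}

```text
t: 4.47
eef_pos: [400.4, -253.0, 230.0]
tcp_rot: [-3.141, 0.003, 2.622]
ft_force: [-0.4, 0.2, -2.6]
opening: 0.231
grip_force: 30.0
```

```bash
python3 - <<'E'
from h import *
s=env.state(); print(s["eef_pos"],s["tcp_rot"],s["ft_force"],s["moment"],s["grip_force"],s["opening"])
a=cv2.resize(optics.read_camera("top")["pixels"][120:320,300:500],None,fx=2,fy=2)
b=optics.read_camera("scene")["pixels"][40:240,160:360]; b=cv2.resize(b,None,fx=2,fy=2)
cv2.imwrite("pics/l1.png",np.hstack([a,b]))
E
```

```text
[ 400.4313709  -252.95080655  230.01383828] [-3.14111807e+00  2.93071064e-03  2.62203137e+00] [-0.38686895  0.18773392 -2.5604774 ] [ 0.17716569  0.2757995  -0.00328556] 29.99945819377899 0.2312187143722011
```

View pics/l1.png

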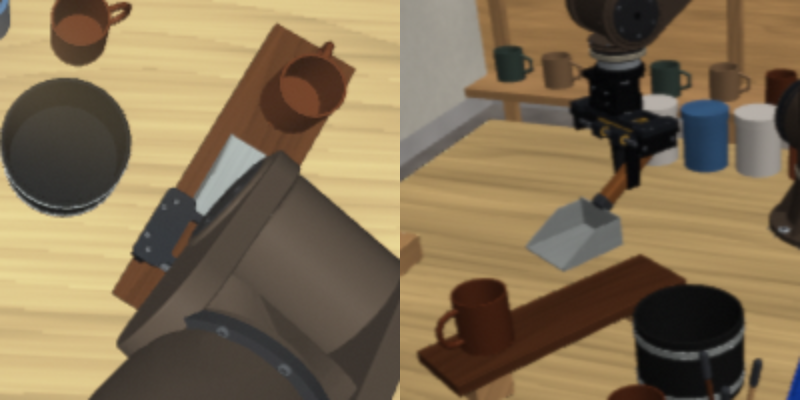

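The scoop is held level and firm: the grip force is 30 N, and the scene view shows the bowl horizontal. Next I'll carry it to the empty half of the tray.

```bash
python3 - <<'E'
from h import *
t=fr(TR,-172,0); a=(474,77,232,2.1); print(t)
go(*a); go(*t,232,1.616,pose=a); go(*t,110,1.616,pose=(*t,232,1.616))
E
```

```text
(np.float64(547.2956084733389), np.float64(407.01745172052694))
tx 99.1 ty 322.8 tz -4.3 roll 0.522 dist 338
tx 247.9 ty 229.9 tz 0.0 roll 0.484 dist 338
tx 0.0 ty -0.0 tz 122.0 roll 0.000 dist 122
```

Request:
{"name": "step_arm", "arguments": {"moves": [{"tx": 4,"ty": 14,"tz": -2,"roll": 0.02},{"tx": 12,"ty": 40,"tz": -4,"roll": 0.06},{"tx": 22,"ty": 72,"tz": -4,"roll": 0.11},{"tx": 32,"ty": 104,"tz": -4,"roll": 0.17},{"tx": 42,"ty": 136,"tz": -4,"roll": 0.22},{"tx": 52,"ty": 168,"tz": -4,"roll": 0.27},{"tx": 62,"ty": 200,"tz": -4,"roll": 0.32},{"tx": 72,"ty": 234,"tz": -4,"roll": 0.38},{"tx": 81,"ty": 264,"tz": -4,"roll": 0.43},{"tx": 89,"ty": 290,"tz": -4,"roll": 0.47},{"tx": 95,"ty": 310,"tz": -4,"roll": 0.5},{"tx": 99,"ty": 323,"tz": -4,"roll": 0.522}]}}

```text
t: 5.57
eef_pos: [474.2, 78.9, 230.6]
tcp_rot: [-3.14, -0.002, 2.1]
ft_force: [0.6, -0.4, -3.3]
opening: 0.229
grip_force: 30.0
```

Request:
{"name": "step_arm", "arguments": {"moves": [{"tx": 10,"ty": 9,"tz": 0,"roll": 0.02},{"tx": 30,"ty": 28,"tz": 0,"roll": 0.06},{"tx": 54,"ty": 50,"tz": 0,"roll": 0.11},{"tx": 78,"ty": 72,"tz": 0,"roll": 0.15},{"tx": 102,"ty": 95,"tz": 0,"roll": 0.2},{"tx": 126,"ty": 117,"tz": 0,"roll": 0.25},{"tx": 150,"ty": 139,"tz": 0,"roll": 0.3},{"tx": 174,"ty": 161,"tz": 0,"roll": 0.35},{"tx": 198,"ty": 184,"tz": 0,"roll": 0.4},{"tx": 222,"ty": 206,"tz": 0,"roll": 0.44},{"tx": 240,"ty": 222,"tz": 0,"roll": 0.47},{"tx": 248,"ty": 230,"tz": 0,"roll": 0.484}]}}

```text
t: 6.57
eef_pos: [547.6, 409.9, 229.5]
tcp_rot: [-3.139, 0.0, 1.616]
ft_force: [0.8, 0.1, -2.6]
opening: 0.229
grip_force: 30.0
```

```bash
python3 - <<'E'
from h import *
s=env.state(); print(s["eef_pos"],s["tcp_rot"],s["t"],s["ft_force"],s["moment"])
go(*fr(TR,-172,0),110,1.616)
a=optics.read_camera("top"); cv2.imwrite("pics/tt.png",np.hstack([cv2.resize(a["pixels"][140:260,60:300],None,fx=1.6,fy=1.6)[:, :],cv2.resize(optics.read_camera("scene")["pixels"][140:260,300:540],None,fx=1.6,fy=1.6)]))
E
```

```text
[547.5524079  409.86038117 229.47458261] [-3.13911883e+00  3.90927829e-04  1.61565403e+00] 6.5667 [ 0.78038603  0.10792627 -2.56491894] [ 0.17383032 -0.00193519 -0.0448237 ]
tx -2.8 ty -0.4 tz 119.5 roll -0.000 dist 120
```

View pics/tt.png

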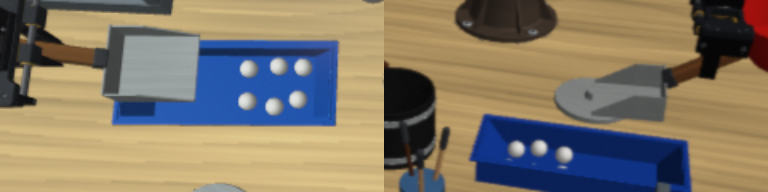

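The scoop is aligned over the empty half of the tray, with all six balls ahead of its lip. I'll lower it onto the floor.

Request:
{"name": "step_arm", "arguments": {"moves": [{"tx": -1,"ty": 0,"tz": 15,"roll": 0},{"tx": -1,"ty": 0,"tz": 45,"roll": 0},{"tx": -1,"ty": 0,"tz": 80,"roll": 0},{"tx": -1,"ty": 0,"tz": 110,"roll": 0},{"tx": -1,"ty": 0,"tz": 130,"roll": 0},{"tx": -1,"ty": 0,"tz": 142,"roll": 0},{"tx": -1,"ty": 0,"tz": 150,"roll": 0},{"tx": -1,"ty": 0,"tz": 155,"roll": 0},{"tx": -1,"ty": 0,"tz": 157,"roll": 0},{"tx": -1,"ty": 0,"tz": 157,"roll": 0}]}}

```text
t: 7.5
eef_pos: [548.3, 406.0, 75.8]
tcp_rot: [3.141, -0.0, 1.616]
ft_force: [-0.4, -0.8, -2.4]
opening: 0.23
grip_force: 30.0
```

Request:
{"name": "step_arm", "arguments": {"moves": [{"tx": 0,"ty": 0,"tz": 3,"roll": 0},{"tx": 0,"ty": 0,"tz": 5,"roll": 0},{"tx": 0,"ty": 0,"tz": 7,"roll": 0},{"tx": 0,"ty": 0,"tz": 7,"roll": 0}]}}

```text
t: 7.83
eef_pos: [548.3, 406.3, 68.7]
tcp_rot: [3.14, -0.001, 1.616]
ft_force: [1.3, 2.6, 2.3]
opening: 0.228
grip_force: 30.0
```

Request:
{"name": "step_arm", "arguments": {"moves": [{"tx": 0,"ty": 0,"tz": 1,"roll": 0},{"tx": 0,"ty": 0,"tz": 1,"roll": 0},{"tx": 0,"ty": 0,"tz": 1,"roll": 0}]}}

```text
t: 8.08
eef_pos: [548.2, 406.2, 67.5]
tcp_rot: [3.141, -0.0, 1.616]
ft_force: [1.1, 2.8, 3.0]
opening: 0.23
grip_force: 30.0
```

Contact, with about 5 N on the floor. I'll push forward gently.

Request:
{"name": "step_arm", "arguments": {"moves": [{"tx": -4,"ty": 0,"tz": 0,"roll": 0},{"tx": -12,"ty": 0,"tz": 0,"roll": 0},{"tx": -22,"ty": 0,"tz": 0,"roll": 0},{"tx": -32,"ty": 0,"tz": 0,"roll": 0},{"tx": -42,"ty": 0,"tz": 0,"roll": 0},{"tx": -52,"ty": 0,"tz": 0,"roll": 0},{"tx": -62,"ty": 0,"tz": 0,"roll": 0},{"tx": -72,"ty": 0,"tz": 0,"roll": 0},{"tx": -82,"ty": 0,"tz": 0,"roll": 0},{"tx": -92,"ty": 0,"tz": 0,"roll": 0},{"tx": -102,"ty": 0,"tz": 0,"roll": 0},{"tx": -110,"ty": 0,"tz": 0,"roll": 0}]}}

```text
t: 9.08
eef_pos: [553.0, 295.1, 67.3]
tcp_rot: [3.141, -0.0, 1.616]
ft_force: [-0.4, 4.2, 3.2]
opening: 0.229
grip_force: 30.0
```

```bash
python3 - <<'E'
from h import *
s=env.state(); print(s["eef_pos"],s["tcp_rot"],s["t"],s["ft_force"])
go(*fr(TR,-30,0),67.5,1.616)
c=optics.read_camera("top"); crop(c,150,140,290,240,4,"pics/p1.png")
E
```

```text
[553.03358154 295.09624485  67.32596191] [ 3.14144370e+00 -2.23126149e-04  1.61555556e+00] 9.0833 [-0.42298583  4.16498141  3.20172118]
tx -29.9 ty -0.7 tz -0.2 roll -0.000 dist 30
```

View pics/p1.png

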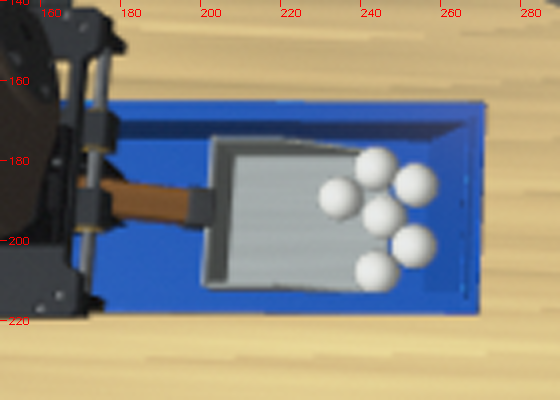

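Several balls already sit over the lip, at (232–243, 182–208). I'll finish the push to the floor's end.

Request:
{"name": "step_arm", "arguments": {"moves": [{"tx": -8,"ty": 0,"tz": 0,"roll": 0},{"tx": -16,"ty": 0,"tz": 0,"roll": 0},{"tx": -23,"ty": 0,"tz": 0,"roll": 0},{"tx": -27,"ty": 0,"tz": 0,"roll": 0},{"tx": -28,"ty": 0,"tz": 0,"roll": 0}]}}

```text
t: 9.55
eef_pos: [554.8, 269.2, 68.0]
tcp_rot: [3.14, -0.003, 1.614]
ft_force: [-1.2, 19.6, 9.2]
opening: 0.227
grip_force: 30.0
```

```bash
python3 - <<'E'
from h import *
s=env.state(); print(s["eef_pos"],s["ft_force"])
c=optics.read_camera("top"); crop(c,150,140,290,240,4,"pics/p2.png")
E
```

```text
[554.75298045 269.1672601   67.9655007 ] [-1.23149992 19.59771495  9.18769538]
```

View pics/p2.png

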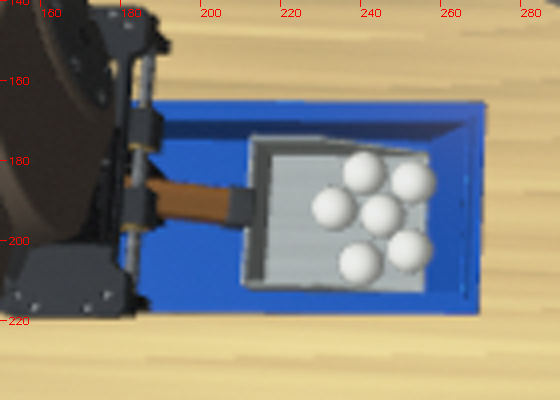

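All six balls are in the bowl; the front two are at (251,184) and (250,202), just inside the lip. I'll tip the lip up a little on the bowl's rear edge, then lift.

Request:
{"name": "step_arm", "arguments": {"moves": [{"tx": 2,"ty": 0,"tz": 1,"roll": 0},{"tx": 4,"ty": 0,"tz": 2.5,"roll": 0},{"tx": 6,"ty": 0,"tz": 4,"roll": 0},{"tx": 8,"ty": 0,"tz": 5,"roll": 0},{"tx": 8,"ty": 0,"tz": 5,"roll": 0}]}}

```text
t: 10.02
eef_pos: [554.1, 275.8, 62.5]
tcp_rot: [3.141, 0.0, 1.616]
ft_force: [-0.6, 0.6, 8.5]
opening: 0.231
grip_force: 30.0
```

```bash
cat >> h.py <<'E'
def balls(cam,z,box):
    x0,y0,x1,y1=box; im=cam["pixels"][y0:y1,x0:x1].astype(int)
    m=((im.min(2)>175)&(im.max(2)-im.min(2)<30)).astype(np.uint8)
    n,_,st,ce=cv2.connectedComponentsWithStats(m)
    return [(st[i,4],*np.round(ce[i]+[x0,y0],1),*np.round(ray(cam,ce[i]+[x0,y0],z)[:2])) for i in range(1,n) if st[i,4]>15]
E
python3 - <<'E'
from h import *
s=env.state(); print(s["eef_pos"],s["ft_force"])
c=optics.read_camera("top"); cv2.imwrite("pics/p3.png",c["pixels"])
for b in balls(c,21,(200,160,280,225)): print(b)
p=cv2.imread("pics/p3.png"); print(p[182:186,236:246].min(2)); print(p[190:194,215:222])
E
```

```text
[554.09869922 275.81180967  62.54150647] [-0.58877586  0.60887695  8.48107496]
(np.int32(64), np.float64(236.9), np.float64(182.0), np.float64(592.0), np.float64(154.0))
(np.int32(67), np.float64(249.0), np.float64(184.0), np.float64(588.0), np.float64(121.0))
(np.int32(64), np.float64(229.5), np.float64(191.0), np.float64(566.0), np.float64(172.0))
(np.int32(67), np.float64(241.5), np.float64(192.6), np.float64(564.0), np.float64(139.0))
(np.int32(68), np.float64(248.2), np.float64(201.4), np.float64(540.0), np.float64(119.0))
(np.int32(68), np.float64(236.0), np.float64(204.9), np.float64(529.0), np.float64(151.0))
[[234 233 229 218 203 180 153 130 133 152]
 [234 231 224 215 199 176 148 128 136 184]
 [227 224 218 208 189 167 141 126 148 199]
 [218 216 207 194 177 153 133 126 162 198]]
[[[ 75  77  74]
  [ 76  77  75]
  [139 141 134]
  [171 171 163]
  [176 176 167]
  [175 176 168]
  [175 175 167]]

 [[ 76  78  76]
  [ 74  76  74]
  [144 144 138]
  [171 172 163]
  [176 176 168]
  [177 177 169]
  [175 176 167]]

 [[ 75  77  73]
  [ 75  78  73]
  [161 161 153]
  [175 174 166]
  [173 173 165]
  [174 174 165]
  [173 173 165]]

 [[ 75  77  74]
  [ 76  78  75]
  [160 160 153]
  [172 172 164]
  [172 173 164]
  [173 173 165]
  [172 173 164]]]
```

The balls are still in the bowl, tilted about 5° lip-up. I'll lift slowly.

Request:
{"name": "step_arm", "arguments": {"moves": [{"tx": 0,"ty": 0,"tz": -3,"roll": 0},{"tx": 0,"ty": 0,"tz": -9,"roll": 0},{"tx": 0,"ty": 0,"tz": -19,"roll": 0},{"tx": 0,"ty": 0,"tz": -32,"roll": 0},{"tx": 0,"ty": 0,"tz": -47,"roll": 0},{"tx": 0,"ty": 0,"tz": -62,"roll": 0},{"tx": 0,"ty": 0,"tz": -77,"roll": 0},{"tx": 0,"ty": 0,"tz": -92,"roll": 0},{"tx": 0,"ty": 0,"tz": -107,"roll": 0},{"tx": 0,"ty": 0,"tz": -120,"roll": 0},{"tx": 0,"ty": 0,"tz": -128,"roll": 0},{"tx": 0,"ty": 0,"tz": -132,"roll": 0}]}}

```text
t: 11.07
eef_pos: [554.0, 276.1, 195.7]
tcp_rot: [3.14, -0.0, 1.616]
ft_force: [-0.2, 0.6, -2.7]
opening: 0.231
grip_force: 30.0
```

```bash
python3 - <<'E'
from h import *
s=env.state(); print(s["eef_pos"],s["tcp_rot"],s["ft_force"],s["moment"],s["t"])
c=optics.read_camera("top"); d=optics.read_camera("scene"); cv2.imwrite("pics/p4.png",c["pixels"]); cv2.imwrite("pics/s4.png",d["pixels"])
for b in balls(c,150,(170,120,330,225)): print(b)
print(proj(c,[[558,111,135],[558,221,180]]), proj(d,[[558+50,111,141],[558-50,111,141],[560+50,221,180]]))
E
```

```text
[553.95529054 276.07762503 195.70966203] [ 3.14029488e+00 -4.38323452e-04  1.61580453e+00] [-0.16515008  0.64122761 -2.72487494] [ 0.08397764  0.08704882 -0.07688348] 11.0667
(np.int32(47), np.float64(235.4), np.float64(178.8), np.float64(570.0), np.float64(127.0))
(np.int32(56), np.float64(251.2), np.float64(180.9), np.float64(566.0), np.float64(89.0))
(np.int32(60), np.float64(252.3), np.float64(191.1), np.float64(542.0), np.float64(85.0))
(np.int32(55), np.float64(241.8), np.float64(194.1), np.float64(534.0), np.float64(109.0))
(np.int32(57), np.float64(249.9), np.float64(203.0), np.float64(514.0), np.float64(88.0))
(np.int32(49), np.float64(233.3), np.float64(208.4), np.float64(499.0), np.float64(125.0))
[[242.9875398  185.40459139]
 [190.6580303  178.65380779]] [[374.75080784 209.1745247 ]
 [381.8199352  189.88603579]
 [418.36225724 203.53996409]]
```

```bash
python3 - <<'E'
from h import *
c=optics.read_camera("top"); d=optics.read_camera("scene"); s=env.state(); print(s["eef_pos"],s["ft_force"],s["moment"])
cv2.imwrite("pics/s5.png",d["pixels"]); cv2.imwrite("pics/t5.png",c["pixels"])
print([b[:3] for b in balls(c,19,(170,120,330,225))]); print([b[:3] for b in balls(d,19,(340,140,500,280))])
im=d["pixels"].astype(int)
def ch(p):
    b,g,r=p
    if b>r+40: return 'B'
    if min(p)>190 and max(p)-min(p)<35: return 'W'
    if max(p)-min(p)<25: return '#' if max(p)>90 else 'k'
    if r>b+60 and r<150: return 'h'
    return '.'
for y in range(150,260,2): print(y,''.join(ch(im[y,x]) for x in range(345,500,1)))
g=proj(d,[[553.9,276,214.5]]); print("grip px",g)
for th in (0,.1,.2,.3,.4,.5,.7,.9):
    C,S=np.cos(th),np.sin(th) # lip down
    P=[]
    for (x,z) in [(55,0),(55,6),(-55,0),(-55,44),(-159,112)]:
        dx,dz=x+110,z-82; X=dx*C+dz*S; Z=-dx*S+dz*C
        for yy in (50,-50): P.append([553.9+.0448*X+.999*yy,276.-.999*X+.0448*yy,214.5+Z])
    print(th,np.round(proj(d,P)).astype(int).tolist())
E
```

```text
[553.53749441 275.94735968 193.60492504] [ 0.44933842 -0.24879384 -2.87633441] [0.07046583 0.0135163  0.01688466]
[(np.int32(46), np.float64(235.3), np.float64(178.7)), (np.int32(54), np.float64(250.9), np.float64(180.9)), (np.int32(59), np.float64(248.6), np.float64(191.5)), (np.int32(58), np.float64(237.6), np.float64(195.1)), (np.int32(58), np.float64(249.9), np.float64(203.0)), (np.int32(48), np.float64(233.1), np.float64(208.5))]
[(np.int32(64), np.float64(379.5), np.float64(233.2)), (np.int32(34), np.float64(391.3), np.float64(236.3))]
150 kkkkkkkkkkkkkkkkkkkkkkkkkkkkkkkkkkkkkkkkkkkkkkkkkkkkkkkkkkkkkk.h..........................kkkkkkkkkkkkkkkkkkkkkkkkkkk......................................
152 kkkkkkkkkkkkkkkkkkkkkkkkkkkkkkkkkkkkkkkkkkkkkkkkkkkkkkkkkkkkkk..h.........................kkkkkkkkkkkkkkkkkkkkkkkkkkkk.....................................
154 .kkk##kk##kkkkkkkkkkkkkkkkkkkkkkkkkkkkkkkkkkkkkkkkkkkkkkkkkkkk..h...........................h.kkkkkkkkkkkkkkkkkkkkkkkk.....................................
156 ...kkkkkkkkkkkkkkkkkkkkkkkkkkkkkkkkkkkkkkkkkkkkkkkkkkkkkkkkkk..hhh..
[... 8583 characters left out ...]
1], [424, 222], [426, 201], [422, 208], [425, 188], [464, 182], [464, 163]]
0.3 [[386, 228], [391, 208], [386, 226], [390, 206], [428, 224], [430, 203], [424, 210], [427, 189], [462, 181], [462, 161]]
0.4 [[391, 233], [395, 212], [390, 231], [395, 210], [431, 225], [433, 204], [426, 211], [429, 191], [461, 179], [461, 160]]
0.5 [[396, 237], [400, 216], [395, 235], [399, 214], [435, 226], [437, 205], [428, 212], [431, 192], [459, 178], [459, 159]]
0.7 [[407, 244], [411, 222], [406, 242], [410, 221], [443, 227], [444, 206], [433, 215], [435, 194], [454, 176], [455, 157]]
0.9 [[420, 249], [423, 227], [419, 247], [421, 226], [451, 227], [452, 205], [438, 216], [440, 195], [450, 174], [451, 155]]
```

The scoop pivoted lip-down by about 0.37 rad under the load, and all six balls rolled back into the tray, none outside. I'll level the scoop against the tray floor, regrip closer to the bowl for a shorter lever, and scoop again with more lip-up tilt.

Request:
{"name": "step_arm", "arguments": {"moves": [{"tx": 15,"ty": 0,"tz": 0,"roll": 0},{"tx": 45,"ty": 0,"tz": 0,"roll": 0},{"tx": 80,"ty": 0,"tz": 0,"roll": 0},{"tx": 110,"ty": 0,"tz": 0,"roll": 0},{"tx": 127,"ty": 0,"tz": 15,"roll": 0},{"tx": 131,"ty": 0,"tz": 35,"roll": 0},{"tx": 131,"ty": 0,"tz": 55,"roll": 0},{"tx": 131,"ty": 0,"tz": 70,"roll": 0},{"tx": 131,"ty": 0,"tz": 80,"roll": 0},{"tx": 131,"ty": 0,"tz": 90,"roll": 0}]}}

```text
t: 12.1
eef_pos: [548.1, 408.2, 103.9]
tcp_rot: [3.141, -0.001, 1.616]
ft_force: [0.1, 3.7, 4.3]
opening: 0.23
grip_force: 30.0
```

Request:
{"name": "step_arm", "arguments": {"moves": [{"tx": 0,"ty": 0,"tz": 5,"roll": 0},{"tx": 0,"ty": 0,"tz": 10,"roll": 0},{"tx": 0,"ty": 0,"tz": 15,"roll": 0}]}}

```text
t: 12.35
eef_pos: [548.3, 407.4, 89.7]
tcp_rot: [3.14, -0.001, 1.616]
ft_force: [-0.3, 2.9, 4.1]
opening: 0.23
grip_force: 30.0
```

Request:
{"name": "step_arm", "arguments": {"moves": [{"tx": 0,"ty": 0,"tz": 5,"roll": 0},{"tx": 0,"ty": 0,"tz": 10,"roll": 0},{"tx": 0,"ty": 0,"tz": 15,"roll": 0}]}}

```text
t: 12.6
eef_pos: [548.1, 407.0, 74.0]
tcp_rot: [3.141, -0.0, 1.616]
ft_force: [-0.7, 3.0, 3.0]
opening: 0.23
grip_force: 30.0
```

Request:
{"name": "step_arm", "arguments": {"moves": [{"tx": 0,"ty": 0,"tz": 2,"roll": 0},{"tx": 0,"ty": 0,"tz": 4,"roll": 0},{"tx": 0,"ty": 0,"tz": 6,"roll": 0}]}}

```text
t: 12.85
eef_pos: [548.0, 407.0, 68.1]
tcp_rot: [3.142, -0.0, 1.616]
ft_force: [0.4, 2.5, 3.7]
opening: 0.231
grip_force: 30.0
```

Request:
{"name": "step_arm", "arguments": {"moves": [{"tx": 0,"ty": 0,"tz": 0,"roll": 0},{"tx": 0,"ty": 0,"tz": 0,"roll": 0},{"tx": 0,"ty": 0,"tz": 0,"roll": 0},{"tx": 0,"ty": 0,"tz": 0,"roll": 0},{"tx": 0,"ty": 0,"tz": 0,"roll": 0}], "grip": 40}}

```text
t: 13.27
eef_pos: [548.0, 406.9, 68.2]
tcp_rot: [-3.142, 0.0, 1.616]
ft_force: [-0.5, 0.4, -0.2]
opening: 0.417
grip_force: 0.0
```

Request:
{"name": "step_arm", "arguments": {"moves": [{"tx": -8,"ty": 0,"tz": 2,"roll": 0},{"tx": -20,"ty": 0,"tz": 10,"roll": 0},{"tx": -29,"ty": 0,"tz": 17,"roll": 0},{"tx": -32,"ty": 0,"tz": 20,"roll": 0},{"tx": -32,"ty": 0,"tz": 20,"roll": 0}]}}

```text
t: 13.68
eef_pos: [549.2, 373.8, 47.4]
tcp_rot: [-3.14, 0.001, 1.615]
ft_force: [-0.5, 1.1, -0.0]
opening: 0.42
grip_force: 0.0
```

Request:
{"name": "step_arm", "arguments": {"moves": [{"tx": 0,"ty": 0,"tz": 0,"roll": 0},{"tx": 0,"ty": 0,"tz": 0,"roll": 0},{"tx": 0,"ty": 0,"tz": 0,"roll": 0},{"tx": 0,"ty": 0,"tz": 0,"roll": 0},{"tx": 0,"ty": 0,"tz": 0,"roll": 0},{"tx": 0,"ty": 0,"tz": 0,"roll": 0},{"tx": 0,"ty": 0,"tz": 0,"roll": 0}], "grip": 0}}

```text
t: 14.27
eef_pos: [549.4, 375.5, 48.5]
tcp_rot: [3.141, -0.001, 1.616]
ft_force: [-0.6, 3.4, 1.9]
opening: 0.226
grip_force: 30.0
```

```bash
python3 - <<'E'
from h import *
s=env.state(); print(s["eef_pos"],s["ft_force"],s["moment"],s["opening"],s["grip_force"],s["t"])
c=optics.read_camera("top"); C,S=np.cos(TR[2]),np.sin(TR[2])
for b in balls(c,19,(170,120,330,225)):
    d=np.array(b[3:])-TR[:2]; print(b[0],b[1:3],"tray",np.round([C*d[0]+S*d[1],-S*d[0]+C*d[1]]))
# lip position in image: column profile across the bowl row
im=c["pixels"].astype(int)
for r in (187,198): print(r,[int(v) for v in im[r,180:225].min(1)], )
print(proj(c,[[*fr(TR,-7,0),8],[*fr(TR,-117,0),52]]))
E
```

```text
[549.42173047 375.45126921  48.53386747] [-0.62508841  3.43676927  1.8509193 ] [ 0.30604593  0.22934223 -0.0033703 ] 0.2257527157797224 29.99959945678711 14.2667
52 (np.float64(234.8), np.float64(178.7)) tray [76. 44.]
51 (np.float64(250.9), np.float64(180.7)) tray [120.  38.]
54 (np.float64(240.3), np.float64(190.9)) tray [93.  9.]
52 (np.float64(229.0), np.float64(196.3)) tray [63. -6.]
57 (np.float64(249.9), np.float64(203.0)) tray [120. -24.]
54 (np.float64(232.7), np.float64(208.3)) tray [ 75. -38.]
187 [158, 158, 158, 158, 157, 158, 157, 157, 157, 157, 158, 158, 158, 158, 157, 158, 158, 159, 159, 159, 158, 159, 159, 159, 159, 88, 39, 38, 37, 36, 36, 35, 36, 36, 34, 35, 38, 35, 36, 35, 37, 36, 35, 37, 37]
198 [160, 159, 160, 160, 160, 161, 161, 160, 160, 161, 161, 160, 161, 160, 161, 161, 161, 160, 161, 160, 161, 160, 160, 160, 103, 48, 38, 37, 37, 38, 38, 36, 36, 36, 35, 37, 35, 35, 35, 36, 36, 34, 35, 35, 37]
[[204.49829701 194.98039947]
 [157.21035906 191.45914127]]
```

The regrip is good and the lip is where I expected it, at column 204.7. Second scoop stroke.

Request:
{"name": "step_arm", "arguments": {"moves": [{"tx": -6,"ty": 0,"tz": 0,"roll": 0},{"tx": -18,"ty": 0,"tz": 0,"roll": 0},{"tx": -31,"ty": 0,"tz": 0,"roll": 0},{"tx": -44,"ty": 0,"tz": 0,"roll": 0},{"tx": -57,"ty": 0,"tz": 0,"roll": 0},{"tx": -70,"ty": 0,"tz": 0,"roll": 0},{"tx": -81,"ty": 0,"tz": 0,"roll": 0},{"tx": -92,"ty": 0,"tz": 0,"roll": 0},{"tx": -103,"ty": 0,"tz": 0,"roll": 0},{"tx": -114,"ty": 0,"tz": 0,"roll": 0},{"tx": -123,"ty": 0,"tz": 0,"roll": 0},{"tx": -130,"ty": 0,"tz": 0,"roll": 0}]}}

```text
t: 15.32
eef_pos: [555.4, 243.6, 48.5]
tcp_rot: [3.141, -0.0, 1.615]
ft_force: [0.1, 5.4, 4.4]
opening: 0.23
grip_force: 30.0
```

Request:
{"name": "step_arm", "arguments": {"moves": [{"tx": -3,"ty": 0,"tz": 0,"roll": 0},{"tx": -5,"ty": 0,"tz": 0,"roll": 0},{"tx": -7,"ty": 0,"tz": 0,"roll": 0},{"tx": -7,"ty": 0,"tz": 0,"roll": 0}]}}

```text
t: 15.65
eef_pos: [555.7, 236.9, 48.5]
tcp_rot: [3.141, -0.0, 1.615]
ft_force: [-0.4, 1.8, 6.2]
opening: 0.23
grip_force: 30.0
```

```bash
cat >> h.py <<'E'
def rep(z=19,box=(190,120,330,225)):
    s=env.state(); print(np.round(s["eef_pos"],1),np.round(s["ft_force"],1),np.round(s["moment"],2),s["t"])
    c=optics.read_camera("top"); C,S=np.cos(TR[2]),np.sin(TR[2])
    for b in balls(c,z,box):
        d=np.array(b[3:])-TR[:2]; print(b[0],b[1:3],"tray",np.round([C*d[0]+S*d[1],-S*d[0]+C*d[1]]))
    p=s["eef_pos"][:2]-TR[:2]; print("tcp in tray",np.round([C*p[0]+S*p[1],-S*p[0]+C*p[1]],1)); return c
E
python3 -c "from h import *; rep(22)"
```

```text
[555.7 236.9  48.5] [-0.4  1.8  6.2] [ 0.19 -0.02 -0.01] 15.65
215 (np.float64(251.5), np.float64(190.6)) tray [124.   9.]
202 (np.float64(236.5), np.float64(191.3)) tray [84.  7.]
115 (np.float64(234.1), np.float64(205.9)) tray [ 79. -33.]
tcp in tray [-1.6  0.8]
```

Request:
{"name": "step_arm", "arguments": {"moves": [{"tx": -2,"ty": 0,"tz": 0,"roll": 0},{"tx": -3,"ty": 0,"tz": 0,"roll": 0},{"tx": -1,"ty": 0,"tz": 1,"roll": 0},{"tx": 2,"ty": 0,"tz": 2,"roll": 0},{"tx": 5,"ty": 0,"tz": 3.5,"roll": 0},{"tx": 8,"ty": 0,"tz": 5,"roll": 0},{"tx": 10,"ty": 0,"tz": 6.5,"roll": 0},{"tx": 10,"ty": 0,"tz": 6.5,"roll": 0}]}}

```text
t: 16.37
eef_pos: [555.3, 246.9, 42.5]
tcp_rot: [3.141, 0.0, 1.616]
ft_force: [-1.0, -0.5, 11.5]
opening: 0.23
grip_force: 30.0
```

```bash
sed -i 's/>175/>195/' h.py; python3 -c "from h import *; rep(30)"
```

```text
[555.3 246.9  42.5] [-1.  -0.5 11.5] [-0.29  0.34 -0.02] 16.3667
56 (np.float64(254.6), np.float64(179.1)) tray [132.  39.]
52 (np.float64(231.1), np.float64(182.8)) tray [70. 29.]
57 (np.float64(241.1), np.float64(190.0)) tray [97. 10.]
55 (np.float64(228.8), np.float64(194.1)) tray [65. -2.]
58 (np.float64(239.3), np.float64(201.3)) tray [ 93. -21.]
58 (np.float64(228.6), np.float64(205.2)) tray [ 66. -32.]
tcp in tray [-11.7   0.8]
```

Five balls have rolled to the back of the bowl; the sixth stays in the tray corner. I'll lift slowly.

Request:
{"name": "step_arm", "arguments": {"moves": [{"tx": 0,"ty": 0,"tz": -2,"roll": 0},{"tx": 0,"ty": 0,"tz": -6,"roll": 0},{"tx": 0,"ty": 0,"tz": -12,"roll": 0},{"tx": 0,"ty": 0,"tz": -20,"roll": 0},{"tx": 0,"ty": 0,"tz": -28,"roll": 0},{"tx": 0,"ty": 0,"tz": -36,"roll": 0},{"tx": 0,"ty": 0,"tz": -44,"roll": 0},{"tx": 0,"ty": 0,"tz": -52,"roll": 0},{"tx": 0,"ty": 0,"tz": -60,"roll": 0},{"tx": 0,"ty": 0,"tz": -66,"roll": 0},{"tx": 0,"ty": 0,"tz": -70,"roll": 0}]}}

```text
t: 17.33
eef_pos: [555.3, 248.2, 112.8]
tcp_rot: [3.141, -0.0, 1.616]
ft_force: [-0.0, 0.1, -4.5]
opening: 0.229
grip_force: 30.0
```

```bash
python3 -c "from h import *; rep(97)"
```

```text
[555.3 248.2 112.8] [-0.   0.1 -4.5] [0.21 0.13 0.02] 17.3333
54 (np.float64(209.4), np.float64(176.1)) tray [31. 30.]
57 (np.float64(218.6), np.float64(182.1)) tray [55. 15.]
57 (np.float64(208.6), np.float64(188.6)) tray [31. -2.]
60 (np.float64(218.1), np.float64(194.2)) tray [ 56. -17.]
54 (np.float64(207.7), np.float64(200.6)) tray [ 31. -32.]
tcp in tray [-13.    0.9]
```

Five balls are held at the back of the bowl (load −4.5 N). I'll raise it and carry it to the barrel.

```bash
python3 - <<'E'
from h import *
a=(555.3,248.2,112.8,1.616); b=fr(TR,205,-10.4)
go(*b,200,1.616,pose=a); print(b)
E
```

```text
tx -218.0 ty -11.4 tz -87.2 roll 0.000 dist 235
(np.float64(553.7886090992562), np.float64(29.929927473341284))
```

Request:
{"name": "step_arm", "arguments": {"moves": [{"tx": 0,"ty": 0,"tz": -4,"roll": 0},{"tx": 0,"ty": 0,"tz": -12,"roll": 0},{"tx": 0,"ty": 0,"tz": -22,"roll": 0},{"tx": 0,"ty": 0,"tz": -33,"roll": 0},{"tx": 0,"ty": 0,"tz": -44,"roll": 0},{"tx": 0,"ty": 0,"tz": -55,"roll": 0},{"tx": 0,"ty": 0,"tz": -66,"roll": 0},{"tx": 0,"ty": 0,"tz": -76,"roll": 0},{"tx": 0,"ty": 0,"tz": -83,"roll": 0},{"tx": 0,"ty": 0,"tz": -87,"roll": 0}]}}

```text
t: 18.22
eef_pos: [555.3, 248.2, 200.1]
tcp_rot: [3.14, -0.0, 1.616]
ft_force: [-0.0, 0.5, -4.7]
opening: 0.227
grip_force: 30.0
```

```bash
python3 -c "from h import *; rep(184)"
```

```text
[555.3 248.2 200.1] [-0.   0.5 -4.7] [0.27 0.07 0.02] 18.2167
62 (np.float64(197.8), np.float64(166.3)) tray [30. 31.]
66 (np.float64(208.1), np.float64(172.6)) tray [54. 16.]
62 (np.float64(196.7), np.float64(179.8)) tray [30. -1.]
67 (np.float64(207.4), np.float64(186.3)) tray [ 55. -16.]
63 (np.float64(196.0), np.float64(193.2)) tray [ 30. -32.]
tcp in tray [-13.    0.9]
```

Request:
{"name": "step_arm", "arguments": {"moves": [{"tx": -5,"ty": 0,"tz": 0,"roll": 0},{"tx": -17,"ty": -1,"tz": 0,"roll": 0},{"tx": -36,"ty": -2,"tz": 0,"roll": 0},{"tx": -60,"ty": -3,"tz": 0,"roll": 0},{"tx": -86,"ty": -5,"tz": 0,"roll": 0},{"tx": -112,"ty": -6,"tz": 0,"roll": 0},{"tx": -138,"ty": -7,"tz": 0,"roll": 0},{"tx": -162,"ty": -8,"tz": 0,"roll": 0},{"tx": -183,"ty": -9,"tz": 0,"roll": 0},{"tx": -200,"ty": -10,"tz": 0,"roll": 0},{"tx": -212,"ty": -11,"tz": 0,"roll": 0},{"tx": -218,"ty": -11,"tz": 0,"roll": 0}]}}

```text
t: 19.27
eef_pos: [553.4, 27.9, 198.3]
tcp_rot: [-3.14, 0.0, 1.614]
ft_force: [-0.5, -0.9, -5.3]
opening: 0.229
grip_force: 30.0
```

```bash
python3 -c "from h import *; rep(184,(190,100,400,260))"
```

```text
[553.4  27.9 198.3] [-0.5 -0.9 -5.3] [0.25 0.03 0.01] 19.2667
77 (np.float64(295.9), np.float64(172.3)) tray [253.  17.]
68 (np.float64(331.7), np.float64(171.6)) tray [334.  19.]
98 (np.float64(306.3), np.float64(178.7)) tray [278.   2.]
44 (np.float64(330.2), np.float64(179.7)) tray [332.   0.]
96 (np.float64(295.1), np.float64(185.8)) tray [252. -14.]
100 (np.float64(306.4), np.float64(192.2)) tray [277. -29.]
34 (np.float64(329.7), np.float64(189.1)) tray [330. -22.]
95 (np.float64(294.9), np.float64(198.9)) tray [252. -44.]
24 (np.float64(326.9), np.float64(197.8)) tray [324. -42.]
tcp in tray [207.  -10.9]
```

All five balls are over the barrel, but the scoop is held about 0.2 rad lip-up and the interface can't tilt the tool. A flick won't clear them at that tilt. I'll carry them back to the tray, set the scoop down level, regrip level at the far handle point, and then dump by flicking.

Request:
{"name": "step_arm", "arguments": {"moves": [{"tx": 4,"ty": 0,"tz": 0,"roll": 0},{"tx": 14,"ty": 1,"tz": 0,"roll": 0},{"tx": 32,"ty": 2,"tz": 0,"roll": 0},{"tx": 58,"ty": 3,"tz": 0,"roll": 0},{"tx": 86,"ty": 4,"tz": 0,"roll": 0},{"tx": 114,"ty": 6,"tz": 0,"roll": 0},{"tx": 142,"ty": 8,"tz": 0,"roll": 0},{"tx": 170,"ty": 9,"tz": 0,"roll": 0},{"tx": 198,"ty": 10,"tz": 0,"roll": 0},{"tx": 224,"ty": 11,"tz": 0,"roll": 0},{"tx": 246,"ty": 11,"tz": 0,"roll": 0},{"tx": 262,"ty": 11,"tz": 0,"roll": 0}]}}

```text
t: 20.32
eef_pos: [552.0, 295.9, 198.5]
tcp_rot: [-3.141, -0.001, 1.618]
ft_force: [1.0, -0.1, -5.1]
opening: 0.229
grip_force: 30.0
```

Request:
{"name": "step_arm", "arguments": {"moves": [{"tx": 12,"ty": 0,"tz": 3,"roll": 0},{"tx": 26,"ty": 0,"tz": 9,"roll": 0},{"tx": 40,"ty": 0,"tz": 19,"roll": 0},{"tx": 51,"ty": 0,"tz": 32,"roll": 0},{"tx": 57,"ty": 0,"tz": 47,"roll": 0},{"tx": 60,"ty": 0,"tz": 62,"roll": 0},{"tx": 60,"ty": 0,"tz": 77,"roll": 0},{"tx": 60,"ty": 0,"tz": 92,"roll": 0},{"tx": 60,"ty": 0,"tz": 107,"roll": 0},{"tx": 60,"ty": 0,"tz": 120,"roll": 0},{"tx": 60,"ty": 0,"tz": 129,"roll": 0},{"tx": 60,"ty": 0,"tz": 133,"roll": 0}]}}

```text
t: 21.32
eef_pos: [550.5, 352.0, 64.4]
tcp_rot: [-3.141, 0.0, 1.616]
ft_force: [-0.2, 1.0, 4.5]
opening: 0.232
grip_force: 30.0
```

```bash
python3 -c "from h import *; rep(50,(140,120,330,225))"
```

```text
[550.5 352.   64.4] [-0.2  1.   4.5] [-0.22 -0.24  0.05] 21.3167
39 (np.float64(175.4), np.float64(180.6)) tray [-73.  30.]
38 (np.float64(183.6), np.float64(186.3)) tray [-50.  14.]
39 (np.float64(174.3), np.float64(192.7)) tray [-73.  -3.]
42 (np.float64(182.9), np.float64(198.0)) tray [-50. -17.]
39 (np.float64(173.4), np.float64(203.9)) tray [-72. -33.]
tcp in tray [-116.9    0.7]
```

Request:
{"name": "step_arm", "arguments": {"moves": [{"tx": 0,"ty": 0,"tz": 1,"roll": 0},{"tx": 0,"ty": 0,"tz": 1,"roll": 0}]}}

```text
t: 21.53
eef_pos: [550.7, 352.2, 65.2]
tcp_rot: [3.141, -0.0, 1.616]
ft_force: [-0.8, 0.7, -3.0]
opening: 0.232
grip_force: 30.0
```

Request:
{"name": "step_arm", "arguments": {"moves": [{"tx": 0,"ty": 0,"tz": 3,"roll": 0},{"tx": 0,"ty": 0,"tz": 6,"roll": 0},{"tx": 0,"ty": 0,"tz": 8,"roll": 0},{"tx": 0,"ty": 0,"tz": 8,"roll": 0}]}}

```text
t: 21.87
eef_pos: [550.7, 352.2, 57.0]
tcp_rot: [3.141, -0.0, 1.616]
ft_force: [-0.3, 1.0, 4.0]
opening: 0.231
grip_force: 30.0
```

Request:
{"name": "step_arm", "arguments": {"moves": [{"tx": 0,"ty": 0,"tz": 0,"roll": 0},{"tx": 0,"ty": 0,"tz": 0,"roll": 0}]}}

```text
t: 22.03
eef_pos: [550.6, 352.2, 57.0]
tcp_rot: [3.141, -0.0, 1.616]
ft_force: [-0.0, 1.6, 3.9]
opening: 0.228
grip_force: 30.0
```

```bash
python3 - <<'E'
from h import *
c=rep(40,(140,120,330,225)); s=env.state(); print(s["ft_force"],s["moment"])
d=optics.read_camera("scene"); im=d["pixels"].astype(int)
def ch(p):
    b,g,r=p
    if b>r+40: return 'B'
    if min(p)>190 and max(p)-min(p)<35: return 'W'
    if max(p)-min(p)<25: return '#' if max(p)>90 else 'k'
    return '.'
for y in range(190,262,2): print(y,''.join(ch(im[y,x]) for x in range(385,500,1)))
T=s["eef_pos"]; 
for th in (-.25,-.2,-.15,-.1,0,.1):
    C,S=np.cos(th),np.sin(th); P=[]
    for (x,z) in [(55,0),(55,6),(-55,0),(-55,44)]:
        dx,dz=x+78,z-61.6; X=dx*C+dz*S; Z=-dx*S+dz*C
        for yy in (50,-50): P.append([T[0]+.0448*X+.999*yy,T[1]-.999*X+.0448*yy,T[2]+18.8+Z])
    print(th,np.round(proj(d,P)).astype(int).tolist(),np.round([p[2] for p in P[::2]]))
E
```

```text
[550.6 352.2  57. ] [-0.   1.6  3.9] [-0.03 -0.35  0.1 ] 22.0333
41 (np.float64(177.0), np.float64(180.6)) tray [-72.  32.]
40 (np.float64(184.8), np.float64(186.1)) tray [-50.  17.]
41 (np.float64(176.0), np.float64(192.6)) tray [-73.  -1.]
42 (np.float64(184.1), np.float64(197.8)) tray [-50. -15.]
40 (np.float64(175.2), np.float64(204.1)) tray [-72. -31.]
tcp in tray [-117.1    0.8]
[0.73685469 1.2789718  4.4874357 ] [-0.13356194 -0.32161947  0.10349042]
190 ..............................#########################...................kkkkkkkkkkkkkkkkkkkkkkkkkk...............
192 ..........................##################################.............kkkkkkkkkkkkkkkkkkkkkkkkkkk...............
194 ........................########################################.........kkkkkkkkkkkkkkkkkkkkkkkkkkk...............
196 .......................###########################################.......kkkkkkkkkkkkkkkkkkkkkkkkkkk...............
198 ......................###################kkk########################......kkkkkkkkkkkkkkkkkkkkkkkkkk...............
200 ......................#############
[... 3698 characters left out ...]
, [413, 222], [410, 241], [414, 220], [449, 257], [450, 235], [456, 245], [456, 223]] [49. 55. 22. 64.]
-0.2 [[410, 245], [413, 224], [411, 243], [414, 222], [450, 257], [451, 235], [456, 245], [456, 223]] [42. 48. 20. 63.]
-0.15 [[410, 247], [414, 226], [411, 246], [414, 224], [451, 258], [452, 236], [456, 246], [456, 224]] [35. 41. 18. 62.]
-0.1 [[411, 249], [414, 228], [411, 248], [415, 226], [452, 259], [453, 236], [456, 246], [456, 224]] [28. 34. 17. 61.]
0 [[413, 254], [416, 232], [413, 252], [416, 230], [454, 260], [455, 237], [457, 247], [457, 225]] [14. 20. 14. 58.]
0.1 [[415, 258], [418, 236], [415, 256], [417, 234], [457, 261], [457, 238], [457, 248], [458, 226]] [ 1.  7. 12. 56.]
```

```bash
python3 - <<'E'
from h import *
c=optics.read_camera("top"); d=optics.read_camera("scene"); s=env.state(); print(s["t"],s["ft_force"],s["moment"])
im=d["pixels"]; cr=cv2.resize(im[195:265,380:500],None,fx=6,fy=6,interpolation=cv2.INTER_CUBIC); cv2.imwrite("pics/last.png",cr)
for b in balls(c,30,(140,120,330,225)):
    print(b[1:3],[(z,np.round(proj(d,[ray(c,b[1:3],z)])[0],1).tolist()) for z in (22,30,40,50)])
E
```

```text
22.2333 [0.29424432 1.63465658 5.42046276] [-0.0829293  -0.3061753   0.05757487]
(np.float64(177.2), np.float64(180.7)) [(22, [449.0, 253.3]), (30, [448.2, 250.4]), (40, [447.2, 246.7]), (50, [446.2, 243.0])]
(np.float64(184.8), np.float64(186.1)) [(22, [441.0, 248.7]), (30, [440.2, 245.8]), (40, [439.3, 242.2]), (50, [438.4, 238.6])]
(np.float64(176.2), np.float64(192.7)) [(22, [449.3, 245.7]), (30, [448.5, 242.9]), (40, [447.5, 239.4]), (50, [446.5, 235.8])]
(np.float64(184.2), np.float64(197.7)) [(22, [441.1, 241.5]), (30, [440.3, 238.8]), (40, [439.4, 235.3]), (50, [438.5, 231.8])]
(np.float64(175.1), np.float64(204.2)) [(22, [449.7, 238.9]), (30, [448.9, 236.2]), (40, [447.9, 232.7]), (50, [447.0, 229.3])]
```

View pics/last.png

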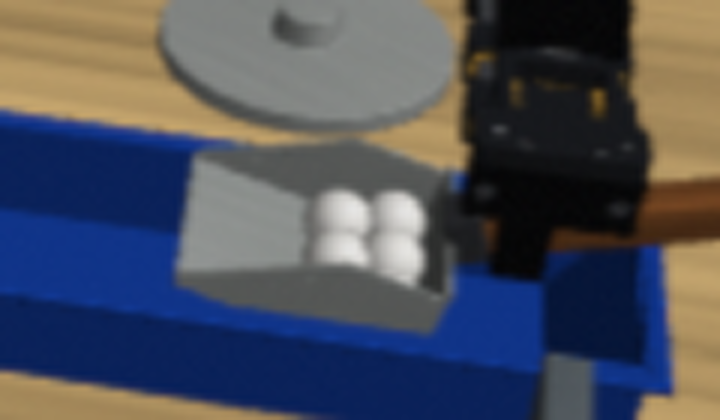

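The picture shows the bowl still floating, lip up, with its balls in the back. From the force and moment, its rear corner is resting on something at about (587,315), which is probably the loose sixth ball underneath. I'll lift, move forward and look.

Request:
{"name": "step_arm", "arguments": {"moves": [{"tx": 0,"ty": 0,"tz": -4,"roll": 0},{"tx": 0,"ty": 0,"tz": -12,"roll": 0},{"tx": 0,"ty": 0,"tz": -22,"roll": 0},{"tx": -4,"ty": 0,"tz": -32,"roll": 0},{"tx": -14,"ty": 0,"tz": -38,"roll": 0},{"tx": -30,"ty": 0,"tz": -40,"roll": 0},{"tx": -48,"ty": 0,"tz": -40,"roll": 0},{"tx": -66,"ty": 0,"tz": -40,"roll": 0},{"tx": -82,"ty": 0,"tz": -40,"roll": 0},{"tx": -94,"ty": 0,"tz": -40,"roll": 0},{"tx": -100,"ty": 0,"tz": -40,"roll": 0},{"tx": -102,"ty": 0,"tz": -40,"roll": 0}]}}

```text
t: 23.23
eef_pos: [555.2, 248.8, 96.8]
tcp_rot: [-3.142, -0.0, 1.614]
ft_force: [0.1, -0.2, -5.5]
opening: 0.231
grip_force: 30.0
```

```bash
python3 - <<'E'
from h import *
rep(75,(120,120,330,230)); d=optics.read_camera("scene")
print("scene",[b[:3] for b in balls(d,19,(340,140,500,290))])
c=optics.read_camera("top"); print("blue gaps",[b[:5] for b in balls(c,19,(120,160,200,225))])
im=c["pixels"].astype(int)
for y in range(164,222,2): print(y,''.join('W' if min(p)>140 and max(p)-min(p)<40 else 'B' if p[0]>p[2]+40 else 'k' if max(p)<80 else '.' for p in im[y,125:285]))
E
```

```text
[555.2 248.8  96.8] [ 0.1 -0.2 -5.5] [0.26 0.07 0.  ] 23.2333
52 (np.float64(212.4), np.float64(177.0)) tray [32. 34.]
59 (np.float64(220.8), np.float64(182.8)) tray [54. 19.]
56 (np.float64(211.5), np.float64(189.7)) tray [31. -0.]
60 (np.float64(220.4), np.float64(195.0)) tray [ 55. -13.]
57 (np.float64(210.6), np.float64(201.2)) tray [ 31. -30.]
tcp in tray [-13.6   0.8]
scene [(np.int32(40), np.float64(401.4), np.float64(216.0)), (np.int32(19), np.float64(411.1), np.float64(213.6)), (np.int32(23), np.float64(410.1), np.float64(219.6))]
blue gaps []
164 kkkkkkkkkkkkkkkk..........kkkkkkkkkkkkkkkkkkkkkkkkkkkkkkkkkkkkkkkkkk............................................................................................
166 kkkkkkkkkkkkkkkkk.........kkkkkkkkkkkkkkkkkkkkkkkkkkkkkkkkkkkkkkkkkkkkBBBBBBBBBBBBBBBBBBBBBBBBBBBBBBBBBBBBBBBBBBBBBBBBBBBBBBBBBBBBBBBBBBBBBBBBBBBB..............
168 kkkkkkkkkkkkkkkkkk.........kkkkkkkkkkkkkkkkkkkkkkkkkkkkkkkkkkkkkkkkkkkBBBBBBB...BBWWWWW.................WWW....BBBBBBBBBBBBBBBBBBBBBBBBBBBBBBBBBBB..............
170 kkkkkkkkkkkkkkkk...........kkkkkkkkkkkkkkk
[... 3543 characters left out ...]
BBBBBBBBBBBBBBBBBBBBBBBBB...............
214 kkkkkkkkkkkkkkkkkkkkkkkkkkkkkkkkkkkk..kkkkkkkkkkkk..kkkkkkkkkkkkkkBBBBBBBBBBBBBBBBBBBBBBBBBBBBBBBBBBBBBBBBBBBBBBBBBBBBBBBBBBBBBBBBBBBBBBBBBBBBBBB...............
216 kkkkkkkkkkkkkkkkkkkkkkkkkkkkkkkkkkkkkkkkkkkkkkkkkkkkkkkkkkkkkkBBBBBBBBBBBBBBBBBBBBBBBBBBBBBBBBBBBBBBBBBBBBBBBBBBBBBBBBBBBBBBBBBBBBBBBBBBBBBBBBBBB...............
218 kkkkkkkkkkkkkkkkkkkkkkkkkkkkk.....................................................................................BBBBBBBBBBBBBBBBBBBBBBBBBBBBBB................
220 kkkkkkkkkkkkkkkkkkkkkkkkkkkk....................................................................................................................................
```

The sixth ball peeks out behind the bowl, near tray (−46, +42), clear of the set-down area and lower than the fingertips will go. I'll set the scoop down here.

Request:
{"name": "step_arm", "arguments": {"moves": [{"tx": 2,"ty": 0,"tz": 6,"roll": 0},{"tx": 4,"ty": 0,"tz": 16,"roll": 0},{"tx": 4,"ty": 0,"tz": 27,"roll": 0},{"tx": 4,"ty": 0,"tz": 37,"roll": 0},{"tx": 4,"ty": 0,"tz": 45,"roll": 0},{"tx": 4,"ty": 0,"tz": 50,"roll": 0},{"tx": 4,"ty": 0,"tz": 53,"roll": 0},{"tx": 4,"ty": 0,"tz": 55,"roll": 0},{"tx": 4,"ty": 0,"tz": 56,"roll": 0},{"tx": 4,"ty": 0,"tz": 56,"roll": 0}]}}

```text
t: 24.22
eef_pos: [555.0, 254.1, 40.9]
tcp_rot: [3.141, -0.0, 1.616]
ft_force: [0.0, 0.1, -5.0]
opening: 0.228
grip_force: 30.0
```

Request:
{"name": "step_arm", "arguments": {"moves": [{"tx": 0,"ty": 0,"tz": 1,"roll": 0},{"tx": 0,"ty": 0,"tz": 2,"roll": 0},{"tx": 0,"ty": 0,"tz": 2,"roll": 0}]}}

```text
t: 24.47
eef_pos: [554.9, 254.1, 38.8]
tcp_rot: [3.141, -0.0, 1.616]
ft_force: [-0.3, 1.0, -3.9]
opening: 0.228
grip_force: 30.0
```

Request:
{"name": "step_arm", "arguments": {"moves": [{"tx": 0,"ty": 0,"tz": 0,"roll": 0},{"tx": 0,"ty": 0,"tz": 0,"roll": 0},{"tx": 0,"ty": 0,"tz": 0,"roll": 0},{"tx": 0,"ty": 0,"tz": 0,"roll": 0},{"tx": 0,"ty": 0,"tz": 0,"roll": 0}], "grip": 40}}

```text
t: 24.88
eef_pos: [555.0, 254.2, 39.0]
tcp_rot: [3.141, -0.0, 1.616]
ft_force: [0.2, 0.6, 0.2]
opening: 0.418
grip_force: 0.0
```

```bash
python3 - <<'E'
from h import *
c=rep(22,(150,120,330,230)); im=c["pixels"].astype(int)
for r in (176,183,187,198): print(r,[int(v) for v in im[r,185:270].min(1)])
o=fr(TR,75,0)
print(proj(c,[[*fr(TR,130,0),8],[*fr(TR,20,0),52],[*fr(TR,135,0),4]]))
E
```

```text
[555.  254.2  39. ] [0.2 0.6 0.2] [-0.07  0.1   0.02] 24.8833
52 (np.float64(226.5), np.float64(182.7)) tray [55. 32.]
53 (np.float64(235.6), np.float64(188.9)) tray [81. 14.]
54 (np.float64(225.5), np.float64(194.8)) tray [54. -2.]
54 (np.float64(235.5), np.float64(200.4)) tray [ 81. -18.]
53 (np.float64(225.0), np.float64(205.8)) tray [ 55. -32.]
tcp in tray [-19.    0.9]
176 [34, 35, 36, 36, 33, 40, 32, 37, 45, 62, 77, 64, 47, 39, 32, 30, 39, 40, 40, 38, 40, 41, 39, 38, 40, 40, 69, 134, 95, 78, 81, 83, 83, 80, 83, 84, 84, 83, 83, 83, 83, 83, 83, 83, 83, 84, 83, 85, 84, 83, 93, 96, 106, 118, 121, 121, 132, 118, 114, 98, 80, 79, 80, 74, 67, 63, 63, 60, 52, 52, 50, 49, 48, 50, 49, 51, 50, 49, 51, 53, 54, 54, 54, 55, 56]
183 [35, 34, 37, 33, 23, 36, 30, 25, 35, 105, 94, 74, 41, 24, 21, 23, 37, 39, 41, 37, 40, 39, 40, 40, 41, 39, 127, 105, 78, 75, 74, 74, 135, 165, 169, 170, 170, 170, 219, 234, 237, 237, 235, 229, 218, 202, 177, 149, 130, 136, 165, 169, 169, 170, 168, 170, 170, 171, 171, 171, 172, 173, 172, 174, 173, 174, 174, 176, 175, 176, 177, 112, 54, 40, 41, 43, 43, 43, 44, 45, 44
[... 177 characters left out ...]
173, 173, 173, 191, 197, 194, 183, 169, 149, 136, 143, 223, 234, 234, 233, 227, 219, 202, 179, 148, 122, 159, 171, 172, 173, 172, 172, 173, 174, 173, 173, 173, 173, 174, 95, 42, 38, 39, 37, 41, 39, 41, 40, 41, 46, 42, 45, 45]
198 [18, 21, 24, 22, 30, 28, 49, 59, 58, 59, 58, 43, 28, 24, 36, 42, 41, 42, 39, 41, 40, 39, 41, 41, 41, 128, 109, 79, 72, 72, 73, 137, 168, 173, 174, 174, 174, 169, 208, 220, 220, 216, 207, 191, 172, 150, 131, 141, 220, 233, 233, 229, 224, 213, 195, 167, 136, 136, 167, 174, 174, 175, 174, 174, 176, 176, 176, 176, 175, 176, 150, 76, 32, 31, 32, 35, 33, 34, 33, 33, 32, 36, 36, 37, 41]
[[254.71522812 195.11061837]
 [209.65269749 191.59420002]
 [256.79570701 195.41073085]]
```

The scoop is level, with its lip at about column 256 and five balls in it. I'll regrip about 95 mm behind the origin.

Request:
{"name": "step_arm", "arguments": {"moves": [{"tx": 0,"ty": 0,"tz": -8,"roll": 0},{"tx": 0,"ty": 0,"tz": -15,"roll": 0},{"tx": 0,"ty": 0,"tz": -18,"roll": 0},{"tx": 0,"ty": 0,"tz": -18,"roll": 0}]}}

```text
t: 25.27
eef_pos: [555.4, 254.3, 58.0]
tcp_rot: [3.14, -0.001, 1.616]
ft_force: [0.9, -0.2, -0.8]
opening: 0.42
grip_force: 0.0
```

Request:
{"name": "step_arm", "arguments": {"moves": [{"tx": 0,"ty": 0,"tz": 0,"roll": 0},{"tx": 0,"ty": 0,"tz": 0,"roll": 0},{"tx": 0,"ty": 0,"tz": 0,"roll": 0},{"tx": 0,"ty": 0,"tz": 0,"roll": 0},{"tx": 0,"ty": 0,"tz": 0,"roll": 0},{"tx": 0,"ty": 0,"tz": 0,"roll": 0},{"tx": 0,"ty": 0,"tz": 0,"roll": 0}], "grip": 0}}

```text
t: 25.85
eef_pos: [554.8, 254.1, 56.5]
tcp_rot: [-3.141, 0.0, 1.616]
ft_force: [0.3, -0.0, -2.0]
opening: 0.227
grip_force: 30.0
```

Request:
{"name": "step_arm", "arguments": {"moves": [{"tx": 0,"ty": 0,"tz": -2,"roll": 0},{"tx": 0,"ty": 0,"tz": -6,"roll": 0},{"tx": 0,"ty": 0,"tz": -12,"roll": 0},{"tx": 0,"ty": 0,"tz": -19,"roll": 0},{"tx": 0,"ty": 0,"tz": -26,"roll": 0},{"tx": 0,"ty": 0,"tz": -33,"roll": 0},{"tx": 0,"ty": 0,"tz": -40,"roll": 0},{"tx": 0,"ty": 0,"tz": -46,"roll": 0},{"tx": 0,"ty": 0,"tz": -50,"roll": 0},{"tx": 0,"ty": 0,"tz": -50,"roll": 0}]}}

```text
t: 26.68
eef_pos: [555.2, 254.3, 107.8]
tcp_rot: [3.14, -0.0, 1.616]
ft_force: [-0.0, 0.0, -4.4]
opening: 0.229
grip_force: 30.0
```

```bash
python3 -c "from h import *; rep(72,(150,120,330,230))"
```

```text
[555.2 254.3 107.8] [-0.   0.  -4.4] [0.32 0.05 0.07] 26.6833
54 (np.float64(221.9), np.float64(177.9)) tray [56. 32.]
57 (np.float64(231.6), np.float64(184.2)) tray [81. 15.]
57 (np.float64(220.6), np.float64(190.5)) tray [54. -1.]
57 (np.float64(231.4), np.float64(196.4)) tray [ 83. -17.]
55 (np.float64(220.0), np.float64(202.0)) tray [ 54. -31.]
tcp in tray [-19.1   1. ]
```

The hold is level and the balls haven't moved. I'll raise it and centre it sideways on the barrel axis.

Request:
{"name": "step_arm", "arguments": {"moves": [{"tx": 0,"ty": 0,"tz": -4,"roll": 0},{"tx": 0,"ty": 0,"tz": -12,"roll": 0},{"tx": 0,"ty": -1,"tz": -22,"roll": 0},{"tx": 0,"ty": -2,"tz": -32,"roll": 0},{"tx": 0,"ty": -4,"tz": -42,"roll": 0},{"tx": 0,"ty": -6,"tz": -52,"roll": 0},{"tx": 0,"ty": -8,"tz": -62,"roll": 0},{"tx": 0,"ty": -10,"tz": -70,"roll": 0},{"tx": 0,"ty": -11,"tz": -76,"roll": 0},{"tx": 0,"ty": -11,"tz": -78,"roll": 0},{"tx": 0,"ty": -11,"tz": -78,"roll": 0}]}}

```text
t: 27.65
eef_pos: [543.9, 253.7, 185.3]
tcp_rot: [3.141, -0.0, 1.616]
ft_force: [0.6, -0.0, -4.3]
opening: 0.226
grip_force: 30.0
```

```bash
python3 -c "from h import *; rep(150,(150,120,330,230))"
```

```text
[543.9 253.7 185.3] [ 0.6 -0.  -4.3] [ 0.29  0.07 -0.  ] 27.65
64 (np.float64(213.1), np.float64(174.4)) tray [55. 21.]
62 (np.float64(223.6), np.float64(181.6)) tray [81.  3.]
61 (np.float64(211.6), np.float64(188.0)) tray [ 55. -12.]
62 (np.float64(223.4), np.float64(194.7)) tray [ 83. -29.]
64 (np.float64(210.9), np.float64(200.7)) tray [ 54. -42.]
tcp in tray [-19.  -10.2]
```

Request:
{"name": "step_arm", "arguments": {"moves": [{"tx": -6,"ty": 0,"tz": 0,"roll": 0},{"tx": -21,"ty": 0,"tz": 0,"roll": 0},{"tx": -46,"ty": 0,"tz": 0,"roll": 0},{"tx": -80,"ty": 0,"tz": 0,"roll": 0},{"tx": -121,"ty": 0,"tz": 0,"roll": 0},{"tx": -162,"ty": 0,"tz": 0,"roll": 0},{"tx": -203,"ty": 0,"tz": 0,"roll": 0},{"tx": -244,"ty": 0,"tz": 0,"roll": 0},{"tx": -202,"ty": 0,"tz": 0,"roll": 0},{"tx": -161,"ty": 0,"tz": 0,"roll": 0},{"tx": -119,"ty": 0,"tz": 0,"roll": 0},{"tx": -100,"ty": 0,"tz": 0,"roll": 0}]}}

```text
t: 28.7
eef_pos: [548.1, 154.8, 184.5]
tcp_rot: [-3.141, -0.001, 1.614]
ft_force: [0.0, 0.3, -3.3]
opening: 0.225
grip_force: 30.0
```

```bash
python3 - <<'E'
from h import *
c=rep(150,(150,120,420,250)); cv2.imwrite("pics/f1.png",c["pixels"])
im=c["pixels"].astype(int)
for y in range(156,232,2): print(y,''.join('W' if min(p)>170 and max(p)-min(p)<40 else '#' if min(p)>110 and max(p)-min(p)<30 else 'B' if p[0]>p[2]+40 else 'k' if max(p)<80 else '.' for p in im[y,225:375]))
E
```

```text
[548.1 154.8 184.5] [ 0.   0.3 -3.3] [0.15 0.05 0.04] 28.7
64 (np.float64(335.3), np.float64(189.1)) tray [344. -14.]
65 (np.float64(351.8), np.float64(192.9)) tray [383. -23.]
65 (np.float64(341.4), np.float64(198.3)) tray [358. -36.]
67 (np.float64(351.1), np.float64(204.1)) tray [380. -50.]
67 (np.float64(343.9), np.float64(212.7)) tray [363. -70.]
tcp in tray [ 80.  -10.5]
156 ......................................................................................................................................................
158 k.....................................................................................................................................................
160 k.....................................................................................................................................................
162 k.........................................................................................................kkkkkkkkkkkkkkk.............................
164 k...............................................................................................
[... 4469 characters left out ...]
...................#.kkkkk.##.kkkkkkkkkkkkkkk...#.kkk...........................
224 ............................................................................................##kkkkkkkkkkkk.....kkkkkkkk.##............................
226 ................................................................................................###.kkkkkkkkkkkkk..##.................................
228 ......................................................................................................................................................
230 ......................................................................................................................................................
```

All five balls are in the barrel at px x 335–352, y 189–213. The sixth is still in the tray. Now I'll take the scoop back to the board.

```bash
python3 - <<'E'
from h import *
s=env.state(); a=(*s["eef_pos"],s["tcp_rot"][2]); b=fr(BD,-143,0); print(b)
m=(480,-45,240,2.12)
go(*m); go(*b,240,2.622,pose=m)
E
```

```text
(np.float64(409.9508655072929), np.float64(-255.74027393728346))
tx -198.5 ty -77.1 tz -55.4 roll -0.503 dist 220
tx -143.2 ty -169.8 tz -0.0 roll -0.502 dist 222
```

Request:
{"name": "step_arm", "arguments": {"moves": [{"tx": 0,"ty": 0,"tz": -15,"roll": 0},{"tx": 0,"ty": 0,"tz": -40,"roll": 0},{"tx": -10,"ty": -4,"tz": -52,"roll": -0.02},{"tx": -35,"ty": -13,"tz": -55,"roll": -0.08},{"tx": -62,"ty": -24,"tz": -55,"roll": -0.15},{"tx": -90,"ty": -35,"tz": -55,"roll": -0.22},{"tx": -118,"ty": -46,"tz": -55,"roll": -0.29},{"tx": -145,"ty": -56,"tz": -55,"roll": -0.36},{"tx": -170,"ty": -66,"tz": -55,"roll": -0.43},{"tx": -188,"ty": -73,"tz": -55,"roll": -0.48},{"tx": -198,"ty": -77,"tz": -55,"roll": -0.503}]}}

```text
t: 29.67
eef_pos: [479.0, -50.4, 239.6]
tcp_rot: [-3.141, 0.0, 2.12]
ft_force: [-0.7, -0.7, -3.8]
opening: 0.228
grip_force: 30.0
```

Request:
{"name": "step_arm", "arguments": {"moves": [{"tx": -5,"ty": -6,"tz": 0,"roll": -0.02},{"tx": -17,"ty": -20,"tz": 0,"roll": -0.06},{"tx": -34,"ty": -40,"tz": 0,"roll": -0.12},{"tx": -52,"ty": -62,"tz": 0,"roll": -0.18},{"tx": -70,"ty": -83,"tz": 0,"roll": -0.25},{"tx": -88,"ty": -105,"tz": 0,"roll": -0.31},{"tx": -106,"ty": -126,"tz": 0,"roll": -0.38},{"tx": -122,"ty": -145,"tz": 0,"roll": -0.44},{"tx": -135,"ty": -160,"tz": 0,"roll": -0.48},{"tx": -142,"ty": -168,"tz": 0,"roll": -0.5},{"tx": -143,"ty": -170,"tz": 0,"roll": -0.502},{"tx": -143,"ty": -170,"tz": 0,"roll": -0.502}]}}

```text
t: 30.67
eef_pos: [408.7, -258.9, 239.4]
tcp_rot: [-3.142, -0.001, 2.618]
ft_force: [1.0, 0.5, -3.3]
opening: 0.226
grip_force: 30.0
```

```bash
python3 - <<'E'
from h import *
s=env.state(); print(s["eef_pos"],s["tcp_rot"],s["t"],s["ft_force"]); b=fr(BD,-143,0); go(*b,125,2.622)
c=optics.read_camera("top"); print([x[:3] for x in balls(c,19,(120,150,375,230))])
E
```

```text
[ 408.70097862 -258.87633501  239.43401496] [-3.14157513e+00 -8.75350262e-04  2.61847316e+00] 30.6667 [ 0.95180545  0.52180591 -3.27381011]
tx 0.5 ty 3.3 tz 114.4 roll -0.004 dist 114
[(np.int32(50), np.float64(190.2), np.float64(180.0)), (np.int32(55), np.float64(342.6), np.float64(181.3)), (np.int32(57), np.float64(351.5), np.float64(192.9)), (np.int32(59), np.float64(341.4), np.float64(197.3)), (np.int32(62), np.float64(350.9), np.float64(204.3)), (np.int32(51), np.float64(343.4), np.float64(214.2))]
```

Five balls in the barrel and one in the tray at (190,180). Lowering the scoop.

Request:
{"name": "step_arm", "arguments": {"moves": [{"tx": 0,"ty": 3,"tz": 15,"roll": 0},{"tx": 0,"ty": 3,"tz": 45,"roll": 0},{"tx": 0,"ty": 3,"tz": 75,"roll": 0},{"tx": 0,"ty": 3,"tz": 97,"roll": 0},{"tx": 0,"ty": 3,"tz": 108,"roll": 0},{"tx": 0,"ty": 3,"tz": 114,"roll": 0},{"tx": 0,"ty": 3,"tz": 117,"roll": 0},{"tx": 0,"ty": 3,"tz": 119,"roll": 0},{"tx": 0,"ty": 3,"tz": 120,"roll": 0},{"tx": 0,"ty": 3,"tz": 120,"roll": 0}]}}

```text
t: 31.55
eef_pos: [411.6, -255.6, 120.4]
tcp_rot: [-3.142, 0.002, 2.621]
ft_force: [-1.5, 1.9, 2.0]
opening: 0.233
grip_force: 30.0
```

Request:
{"name": "step_arm", "arguments": {"moves": [{"tx": 0,"ty": 0,"tz": 1,"roll": 0},{"tx": 0,"ty": 0,"tz": 1,"roll": 0}]}}

```text
t: 31.72
eef_pos: [411.4, -255.6, 119.1]
tcp_rot: [-3.142, 0.001, 2.621]
ft_force: [-2.0, 1.6, 3.0]
opening: 0.228
grip_force: 30.0
```

Request:
{"name": "step_arm", "arguments": {"moves": [{"tx": 0,"ty": 0,"tz": 0,"roll": 0},{"tx": 0,"ty": 0,"tz": 0,"roll": 0},{"tx": 0,"ty": 0,"tz": 0,"roll": 0},{"tx": 0,"ty": 0,"tz": 0,"roll": 0},{"tx": 0,"ty": 0,"tz": 0,"roll": 0},{"tx": 0,"ty": 0,"tz": 0,"roll": 0},{"tx": 0,"ty": 0,"tz": 0,"roll": 0}], "grip": 60}}

```text
t: 32.3
eef_pos: [411.2, -255.5, 118.7]
tcp_rot: [3.142, -0.0, 2.621]
ft_force: [1.0, 0.3, 0.4]
opening: 0.617
grip_force: 0.0
```

Request:
{"name": "step_arm", "arguments": {"moves": [{"tx": 0,"ty": 0,"tz": -10,"roll": 0},{"tx": 0,"ty": 0,"tz": -35,"roll": 0},{"tx": 0,"ty": 0,"tz": -70,"roll": 0},{"tx": 0,"ty": 0,"tz": -105,"roll": 0},{"tx": 20,"ty": 0,"tz": -140,"roll": 0},{"tx": 25,"ty": 20,"tz": -160,"roll": 0},{"tx": 25,"ty": 60,"tz": -165,"roll": 0},{"tx": 25,"ty": 100,"tz": -165,"roll": 0},{"tx": 25,"ty": 140,"tz": -165,"roll": 0},{"tx": 25,"ty": 180,"tz": -165,"roll": 0},{"tx": 25,"ty": 215,"tz": -165,"roll": 0},{"tx": 25,"ty": 230,"tz": -165,"roll": 0}]}}

```text
t: 33.3
eef_pos: [505.2, -40.4, 283.7]
tcp_rot: [3.141, 0.0, 2.623]
ft_force: [0.6, 0.3, -0.8]
opening: 0.635
grip_force: 0.0
```

```bash
python3 - <<'E'
from h import *
c=rep(19,(120,150,375,230)); cv2.imwrite("pics/end.png",c["pixels"]); im=c["pixels"].astype(int)
a=fr(BD,-48,0)+(BD[2],)
print(np.round(proj(c,[[*fr(a,x,y),65+z] for x,y,z in [(55,50,4),(55,-50,4),(-55,50,46),(-55,-50,46),(-159,0,112)]]),1).tolist())
for y in range(180,300,2): print(y,''.join('#' if min(p)>60 and max(p)-min(p)<25 else 'h' if p[2]-p[0]>60 and p[2]<185 and p[2]>110 else 'k' if max(p)<125 else '.' for p in im[y,350:460]))
E
```

```text
[505.2 -40.4 283.7] [ 0.6  0.3 -0.8] [-0.01  0.01  0.03] 33.3
56 (np.float64(190.6), np.float64(180.1)) tray [-44.  39.]
44 (np.float64(343.9), np.float64(181.5)) tray [373.  36.]
30 (np.float64(353.0), np.float64(191.1)) tray [397.   9.]
28 (np.float64(353.0), np.float64(205.6)) tray [396. -31.]
tcp in tray [273.1 -62. ]
[[403.7, 195.8], [438.1, 216.6], [384.6, 230.3], [421.2, 253.0], [385.4, 280.1]]
180 kkkkkkkkkkkkk.............................................hhhhhhhhhhhhhhhhhkkhhhhhhkkkkkkkkkkkkkkkkkkkkkkkkkkk
182 #kkkkkkkkkkkkkh.........................................hhhhhhhhhhhhhhhhhhhkhhhhhhhhkhkkkkkkkkkkkkkkkkkkkkkkhh
184 kkkkkkkkkkkkkk.........................................hhhhhhhhhhhhhhhhhhhkhhhhhhhhhkkkkkkkkkkkkkkkkkkkkkhhhhh
186 kkkkkkkkkkkkkkk.......................................hhhhhhhhhhhhhhhhhhhkhhhhhhhhhkkhhhhhhkkkkkkkkkkkhhhhhhhh
188 ######kkkkkkkkk.......................................hhhhhhhhhhhhhhhhhhhhhhhhhhhhkkkhhhhhkkhhhhhhhhkhhhhhhhh.
190 ########kkkkkkk.....................................hhhhhhhhhhhhhhhhhhhhhhhhhhhhhkkhhhhhkkkhhhhhhhhhhhhhhhh...
192 #
[... 5504 characters left out ...]
..........
288 .......................................hkkhkhhhhhhh...........................................................
290 ..........................................hkhhhhh.............................................................
292 .............................................h.hh.............................................................
294 ..............................................................................................................
296 ..............................................................................................................
298 ..............................................................................................................
```

The scoop's corners, at about (403,197), (438,217), (383,231) and (421,253), match a scoop lying flat on the plank. I'm handing in.

```bash
python3 -c "
from cell import env
print(env.job_done())"
```

```text
the job is handed in; nothing more can be done
None
```

I handed the job in at about 33 s: five balls are in the upright barrel, the sixth is in the tray, and the scoop lies flat, open side up, on the ware board; the hand-in returned no verdict, so I don't know if it passed.

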